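Empty the dish and the jammed pot at the goldsmith's bench

ROBOT

A 7-joint arm with a two-finger parallel gripper is mounted at the origin on the work surface. World frame = base frame: x ahead of the robot, y to its left, z up, the work surface at z = 0. Lengths are in mm, angles in rad, forces in N, time in s.
With the tool pointing down it reaches from about 400 to 850 mm from the base axis. Payload 10.4 kg.
Tool frame: the origin (TCP) lies where the fingers leave the gripper's body, on its centre line; the fingertips stand manip.nose_length ahead of it and the grasp point (between the pads) lies 54 mm ahead of it (manip.nose_length is the distance from the TCP to the fingertips, in mm); z points along the fingers, y is the line along which they close (so a half turn about z gives the same grasp; the last joint's range is limited). The gripper opens to 85 mm and grips with 20 to 120 N. Pads are 22 mm wide; open, the fingers measure 114 mm over their backs; the gripper's body (76 mm by 85 mm) begins 54 mm behind the grasp point. The pads swing forward as they close: fully open they stand 13 mm farther back than shut.
Start: joints at [1.297, 0.332, -0.065, 1.46, 0.022, 1.35, -0.088], TCP at [155.13, -605.457, 303.938] pointing down, gripper open.
Joint ranges: [-2.6, 2.6], [-0.5, 2.12], [-1.47, 1.34], [0.16, 2.42], [-1.27, 4.41], [0.06, 2.06], [-2.6, 2.6]. Speed limits (rad/s): [2.22, 2.22, 2.79, 2.79, 3.14, 3.14, 3.14].

INTERFACE

Orientations are given as a rotation vector (axis times angle).
In Python, from bench import manip gives the robot as it stands.
- The arm moves only by the tool step_arm, never from a script. Its argument "increments" is a list of rows, each a list of 6 numbers: the shift along the tool's x, y, z in units of 40 mm (1.0 is 40 mm), then the turn, a rotation vector about the tool's x, y, z in units of 6 degrees (1.0 is 6 degrees). In form: [[dx, dy, dz, ax, ay, az], ...]. A call has 1 to 5 rows; each row shifts and turns the commanded pose from where the row before left it, along the tool's axes as they then stand; what a row does not reach is not made up. A row lasts 1/12 s, in which the tool goes at most 41.7 mm and 7.16 degrees, less where a joint would pass 70% of its speed; a pose out of reach is approached as far as the arm can. A call with a number of a shift or a turn outside -1 to 1 is refused whole. A call with a gripper value outside its range is refused whole. "gripper" is the opening, from 0 (shut) to 1 (fully open), set as the call begins (left out, the last holds). The fingers move at their own pace and stop on an object; the grip force is fixed at half the most. Time passes only in rows, so rows that do not move let the fingers close. It gives the time, the measured TCP pose, the force, the opening and the grip force at its end, in the units of the state.
- manip.read_state(): the state, without advancing time (a new reading comes with each control period).
- manip.snapshot(name): name is "scene" or "top" or "wrist"; returns the picture (420x560x3 uint8, red, green, blue); there is no depth.
- manip.camera_params(name): a dict with "fx", "fy", "cx", "cy" (pixels), "rvec" (rotation vector, rad) and "tvec" (3), from world to camera coordinates, as OpenCV has them. Camera axes: x right, y down, z forward; pixel columns grow to the right and rows downward; lengths in mm; the calibration is good to about 2 mm. A picture is of the moment at which its call begins: read the wrist's pose just before it. camera_params takes no time and is no camera call; for the wrist camera it gives the pose at the moment of the call.
- manip.job_done(): hands the job in; it is judged then, once.
The state is a dict: "clock": time; "joint_pos": joint angles; "joint_velocities": joint speeds; "tau": joint torques, N m; "ee_pos": TCP position; "tcp_rot": TCP orientation; "force": force on the tool from outside, world axes, zero at the start; "moment": the same for the moment, N m; "width": finger opening in mm; "grip_force": force on a finger pad.
Only numpy, scipy, OpenCV 4.12 (cv2) and the standard library are available. Lean on these libraries where they do the work, as an engineer would, in place of code of your own. Each camera call takes 0.05 s, during which the arm holds its last target. There are 200 camera calls.

TASK

Collect all the hexagonal metal pieces in the blue tray. First tip the aluminium pouring dish over the tray so that its brass blanks slide out, and stand the dish upright on its cork pad again; then take the upturned brass pot by its foot and rap its mouth on the steel bench block until the steel collar jammed inside drops out onto the block, and put the pot back mouth down on the green pad. Put the collar and any brass blanks lying on the bench into the tray as well, and leave everything else on the bench where it is.

Things in the scene. Friction and masses are not known exactly. Their poses are not given: they have to be found in the camera images.
- tray: blue open tray, 200 x 180 mm (its x and y), 30 mm high, walls and floor 5 mm thick, fixed to the bench; origin at the centre of its underside
- cork_pad: cork pad on which the dish stands, 150 x 130 mm (its x and y), 4 mm thick, fixed; origin at the centre of its underside
- felt_pad: green pad, 110 x 110 mm, 4 mm thick, fixed, on which the upturned pot stands; origin at the centre of its underside
- block: steel bench block, 100 x 100 mm, 22 mm high, fixed; origin at the centre of its underside
- pot: tapered brass pot, 0.22 kg, standing mouth down. Origin at the centre of the mouth, z axis from mouth to foot (up while mouth down). Mouth 62 mm across outside, 54 inside; it tapers to 54 mm at 55 mm above the mouth, then a shoulder leads to a round foot 38 mm across, from 58 to 98 mm above the mouth: grip it there. An 18 mm hole in the foot shows the collar from above
- pot_foot (a point): centre of the top face of the pot's foot, 98 mm from the mouth along the pot's z axis; knocks may push the foot a few mm up in the grip
- collar: hexagonal steel collar, 39 mm across flats, 20 mm high, 0.12 kg; origin at the centre of one end, z along its axis, flats facing +-y and 30 degrees either side of +-x. At first jammed in the pot, its origin 10 mm above the mouth, by sprung strips whose friction holds 1.7 times its weight: each smart knock of the mouth on the block (0.1 to 0.25 m/s) slips it 1 to 8 mm; after 7 mm it drops out
- dish: open aluminium pouring dish, 0.26 kg; origin at the centre of the underside of its flat floor (70 x 76 mm), z up, spout to +x, handle to -x. Walls 3 mm thick, 45 mm high, sides at y = +-41 mm; the spout slopes out 42 degrees from the vertical up to the lip. Smooth inside (friction 0.2): tipped spout down by 75 degrees or more the blanks slide out
- dish_lip (a point): middle of the lip of the spout, at x = 74, y = 0, z = 43 mm in the dish's frame
- dish_lug (a point): grip point in the dish's red handle, a flat upright lug 12 mm thick (along the dish's y), from x = -88 to -44 mm and z = 15 to 53 mm in the dish's frame; this point is at x = -68, y = 0, z = 34 mm
- blank1: hexagonal brass blank, 22 mm across its flats, 14 mm high, 35 g, in the dish at the start (may be absent); origin at the centre of one end, z along its axis, flats facing +-y and 30 degrees either side of +-x
- blank2: hexagonal brass blank, 22 mm across its flats, 14 mm high, 35 g, in the dish at the start (may be absent); origin at the centre of one end, z along its axis, flats facing +-y and 30 degrees either side of +-x
- blank3: hexagonal brass blank, 22 mm across its flats, 14 mm high, 35 g, in the dish at the start (may be absent); origin at the centre of one end, z along its axis, flats facing +-y and 30 degrees either side of +-x
- blank4: hexagonal brass blank, 22 mm across its flats, 14 mm high, 35 g, lying on the bench at the start (may be absent); origin at the centre of one end, z along its axis, flats facing +-y and 30 degrees either side of +-x
- blank5: hexagonal brass blank, 22 mm across its flats, 14 mm high, 35 g, lying on the bench at the start (may be absent); origin at the centre of one end, z along its axis, flats facing +-y and 30 degrees either side of +-x
- blank6: hexagonal brass blank, 22 mm across its flats, 14 mm high, 35 g, lying on the bench at the start (may be absent); origin at the centre of one end, z along its axis, flats facing +-y and 30 degrees either side of +-x
- pliers1: bystander, leave alone: red-handled pliers at the far side, 135 mm long; origin under its centre
- pliers2: bystander, leave alone: red-handled pliers near the robot on the right, 135 mm long; origin under its centre
- tin: bystander, leave alone: small aluminium tin, 44 mm wide, 35 mm high; origin under its centre
- ring_box: bystander, leave alone: cardboard ring box, 50 x 50 x 30 mm; origin under its centre
- steel_cup: bystander, leave alone: steel cup, 60 mm wide, 40 mm high; origin under its centre
- screwdriver: bystander, leave alone: screwdriver lying at the far side; origin under its centre
Not all that is in view belongs to the job. Leave any purple look-alike of the blank5 alone.

How it is judged:
By the outcome, as a careful person would: the job done as asked, in the order asked, and still so for the second after the job is handed in, with the robot touching nothing.
Of blank1, blank2, blank3, blank4, blank5, blank6 only 4 to 6 are there at a start; the rules pass over those that are not, and their reading is None.
At some moment in a run one of blank4, blank5, blank6 may be knocked a few centimetres aside while the robot is not near it.
It also fails if it takes over 200 s, if anything falls off the work surface, if the arm or the gripper's body presses on something with over 40 N, if the wrist force passes 120 N, or if a joint passes its speed limit or range.

## Working session

There is one attempt and no reset: what is moved stays moved. The work goes in short steps, Python scripts to look and compute and a tool call to move; the robot and the scene stay as the last step left them, time stands still between calls to the robot, and variables do not carry over. Pictures are saved under pics/ and viewed, at most 14 in all, crops included, and the job is handed in when it is done.

Besides the shell and the picture viewer there is one more tool, called after "Call:" as name([rows], argument=value, ...), one row to a line, values as JSON. step_arm: Moves the arm, as the interface text tells. Its arguments: {"type":"object","properties":{"increments":{"type":"array","items":{"type":"array","items":{"type":"number","minimum":-1,"maximum":1}}},"gripper":{"type":"number"}},"required":["increments"]}

```bash
ls; mkdir -p pics; python3 - <<'E'
from bench import manip
import cv2
print(manip.nose_length, manip.read_state())
for n in("scene","top"):
    im=manip.snapshot(n); cv2.imwrite(f"pics/{n}0.png",im[:,:,::-1]); print(n,manip.camera_params(n))
E
```

```text
pics
72.6 {'clock': 0.0, 'joint_pos': array([ 1.29739146,  0.33290189, -0.06470962,  1.46095793,  0.02159972,
        1.34994134, -0.08849766]), 'joint_velocities': array([ 0.00085903,  0.00043998, -0.0003556 ,  0.00110037, -0.00011761,
        0.00011366,  0.00049432]), 'tau': array([-3.82880617e-04, -6.25441217e+01,  4.95956652e-02, -3.91606450e+01,
        1.62312255e-02,  9.81696357e-03, -4.82634221e-06]), 'ee_pos': array([ 155.04662233, -605.16484321,  303.08922062]), 'tcp_rot': array([-3.11543741e+00, -3.92796094e-01,  4.03657477e-04]), 'force': array([ 0.59626261, -0.51689667,  0.12631682]), 'moment': array([ 0.0463441 , -0.01553976,  0.01624333]), 'grip_force': 0.0, 'width': 85.4039606208176}
scene {'fx': 436.1655323940779, 'fy': 436.1655323940779, 'cx': 277.8000984120815, 'cy': 211.08768474147388, 'rvec': array([ 1.9448107 ,  1.37058355, -0.64870864]), 'tvec': array([-212.89415459, -278.32350645, 1329.83018943])}
top {'fx': 460.37617787637157, 'fy': 460.37617787637157, 'cx': 278.7068979652134, 'cy': 204.36665823151472, 'rvec': array([ 2.15356996, -2.20853454,  0.07162634]), 'tvec': array([  40.13433381,  571.9182058 , 1039.56312681])}
```

View pics/scene0.png

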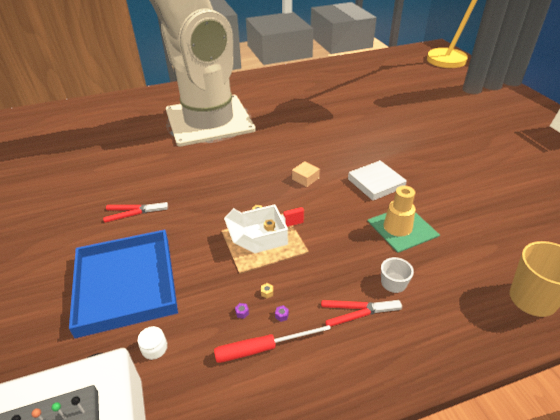

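View pics/top0.png

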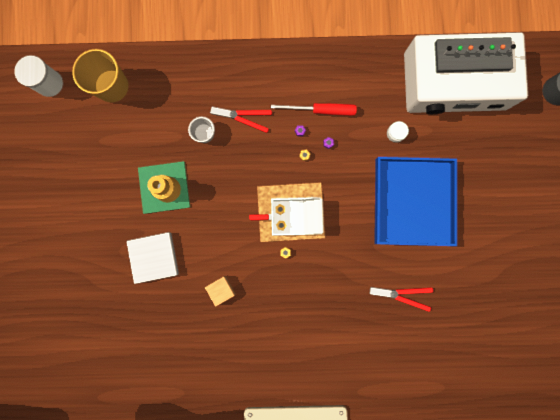

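```bash
cat > h.py <<'E'
from bench import manip
import cv2, numpy as np
from scipy.spatial.transform import Rotation as R
def cam(n,c=None):
    c=c or manip.camera_params(n); Rm=R.from_rotvec(c['rvec']).as_matrix()
    K=np.array([[c['fx'],0,c['cx']],[0,c['fy'],c['cy']],[0,0,1]]); return K,Rm,np.array(c['tvec'])
def cast(C,uv,z):
    K,Rm,t=C; uv=np.atleast_2d(np.array(uv,float))
    d=(Rm.T@np.linalg.inv(K)@np.c_[uv,np.ones(len(uv))].T).T; o=-Rm.T@t
    return o+d*((z-o[2])/d[:,2])[:,None]
def proj(C,P):
    K,Rm,t=C; q=(K@(Rm@np.atleast_2d(P).T+t[:,None])).T; return q[:,:2]/q[:,2:]
def snap(n,name=None):
    C=cam(n); im=manip.snapshot(n)[:,:,::-1].copy()
    if name: cv2.imwrite(f"pics/{name}.png",im)
    return C,im
def blobs(im,lo,hi,amin=15):
    m=cv2.inRange(cv2.cvtColor(im,cv2.COLOR_BGR2HSV),np.array(lo),np.array(hi))
    cs,_=cv2.findContours(m,cv2.RETR_EXTERNAL,cv2.CHAIN_APPROX_NONE)
    return sorted([c for c in cs if cv2.contourArea(c)>=amin],key=cv2.contourArea,reverse=True)
def togo(P,Rt,s=None):
    """increments (units) from the present pose to TCP P with rotation Rt"""
    s=s or manip.read_state(); R0=R.from_rotvec(s['tcp_rot'])
    return R0.inv().apply(np.array(P)-s['ee_pos'])/40, np.degrees((R0.inv()*Rt).as_rotvec())/6
def down(th):
    """tool down, tool y (closing line) at angle th deg in world xy"""
    t=np.radians(th); y=np.array([np.cos(t),np.sin(t),0]); z=np.array([0,0,-1.]); x=np.cross(y,z)
    return R.from_matrix(np.c_[x,y,z])
E
python3 - <<'E'
from h import *
im=cv2.imread('pics/top0.png'); C=cam('top'); S=cam('scene'); sc=cv2.imread('pics/scene0.png')
def rep(n,lo,hi,z,amin,k=3):
    for c in blobs(im,lo,hi,amin)[:k]:
        r=cv2.minAreaRect(c); p=cast(C,cv2.boxPoints(r),z); m=p.mean(0); e=p[1]-p[0]; f=p[2]-p[1]
        print(n,cv2.contourArea(c),np.round(r[0]),np.round(m[:2],1),'sides',np.round(np.linalg.norm(e)),np.round(np.linalg.norm(f)),'ang',np.round(np.degrees(np.arctan2(e[1],e[0])),1))
rep('tray',(105,120,60),(125,255,255),30,1000)
rep('green',(60,80,30),(85,255,255),4,300)
rep('yellow',(20,120,120),(35,255,255),14,15,12)
rep('purple',(130,80,50),(155,255,255),14,15)
rep('red',(0,200,120),(4,255,255),40,40,8)
rep('white',(0,0,190),(180,30,255),22,100,8)
rep('cork',(8,100,150),(20,190,255),4,200)
a=cv2.resize(im[110:280,110:340],None,fx=3.2,fy=3.2,interpolation=cv2.INTER_CUBIC);cv2.imwrite('pics/c0.png',a)
E
```

```text
tray 6945.5 [416. 201.] [ 572.5 -286.2] sides 185.0 201.0 ang -91.5
green 2029.5 [163. 187.] [621.7 296. ] sides 110.0 110.0 ang -84.3
yellow 290.5 [219. 291.] [377.  168.1] sides 47.0 45.0 ang -62.9
yellow 266.5 [157. 187.] [621.6 307.7] sides 57.0 48.0 ang -3.4
yellow 58.5 [286. 252.] [461.9  12.9] sides 21.0 21.0 ang -91.4
yellow 57.0 [304. 154.] [688.7 -37. ] sides 22.0 21.0 ang -77.3
yellow 52.5 [97. 73.] [897.7 449.9] sides 108.0 93.0 ang -36.2
purple 69.0 [300. 130.] [745.6 -28.5] sides 23.0 21.0 ang -91.5
purple 65.5 [328. 142.] [715.3 -94.3] sides 21.0 21.0 ang -91.5
red 420.5 [334. 109.] [ 788.1 -107.7] sides 26.0 99.0 ang -4.5
red 305.5 [413. 297.] [ 357.5 -268.8] sides 52.0 82.0 ang -11.5
red 286.0 [252. 118.] [771.3  81.7] sides 53.0 82.0 ang -11.5
red 84.5 [258. 217.] [544.   73.1] sides 41.0 14.0 ang -91.5
white 3844.5 [471.  66.] [ 885.9 -431.8] sides 258.0 155.0 ang -90.0
white 1747.0 [151. 258.] [458.  320.8] sides 99.0 98.0 ang -80.1
white 1681.5 [296. 216.] [545.  -13.3] sides 120.0 83.0 ang -91.5
white 630.0 [30. 70.] [904.4 604.7] sides 67.0 70.0 ang -91.6
white 245.0 [398. 130.] [ 737.6 -255.6] sides 42.0 40.0 ang -91.5
cork 20848.0 [280.  22.] [1014.6   16.2] sides 1352.0 109.0 ang -91.7
cork 1523.5 [95. 70.] [907.7 457.6] sides 105.0 110.0 ang -44.9
cork 1023.5 [276. 199.] [587.1  30.8] sides 214.0 69.0 ang -88.2
```

View pics/c0.png

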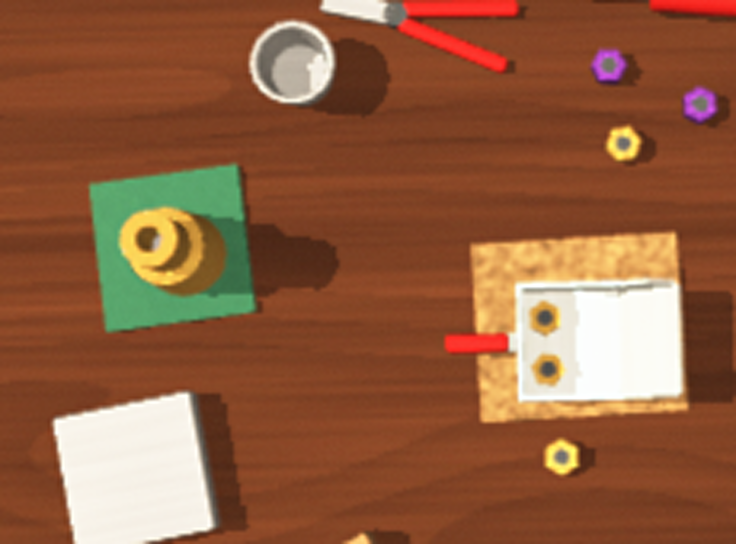

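```bash
cat >> h.py <<'E'
def plan(P,Rt,maxu=0.85,s=None,P0=None,R0=None,n=None):
    """equal rows of a screw-like move from pose (P0,R0; default present) to (P,Rt): prints count x row"""
    if P0 is None:
        s=s or manip.read_state(); P0=s['ee_pos']; R0=R.from_rotvec(s['tcp_rot'])
    D=np.array(P,float)-P0; W=(R0.inv()*Rt).as_rotvec()
    N=n or int(max(1,np.ceil(max(np.linalg.norm(D)/40/maxu,np.degrees(np.linalg.norm(W))/6/0.95))))
    while True:
        A=sum((R0*R.from_rotvec(W*k/N)).as_matrix() for k in range(N)); v=np.linalg.solve(A,D)/40
        if n or np.linalg.norm(v)<=1: break
        N+=1
    print(N,'x',np.round(np.r_[v,np.degrees(W/N)/6],3).tolist())
    return np.array(P,float),Rt
def st():
    s=manip.read_state(); r=R.from_rotvec(s['tcp_rot']).as_matrix()
    print('t%.1f'%s['clock'],np.round(s['ee_pos'],1),'x',np.round(r[:,0],3),'y',np.round(r[:,1],3),'z',np.round(r[:,2],3),'q',np.round(s['joint_pos'],2),'F',np.round(s['force'],1),'w',round(s['width'],1),'g',round(s['grip_force'],1)); return s
E
python3 - <<'E'
from h import *
st(); plan([545,30,330],down(0))
E
```

```text
t0.1 [ 155.  -605.2  303.2] x [ 0.969  0.248 -0.   ] y [ 0.248 -0.969 -0.001] z [-0.     0.001 -1.   ] q [ 1.3   0.33 -0.06  1.46  0.02  1.35 -0.09] F [-0.3 -1.   0.5] w 85.5 g 0.0
22 x [0.903, -0.127, -0.03, -0.0, -0.0, -0.573]
```

Call:
step_arm([
  [0.9, -0.13, -0.03, 0, 0, -0.57],
  [0.9, -0.13, -0.03, 0, 0, -0.57],
  [0.9, -0.13, -0.03, 0, 0, -0.57],
  [0.9, -0.13, -0.03, 0, 0, -0.57],
  [0.9, -0.13, -0.03, 0, 0, -0.57],
])

```text
clock: 0.52
ee_pos: [314.4, -515.3, 309.5]
tcp_rot: [-3.022, -0.856, 0.0]
force: [0.6, -0.4, 0.2]
width: 85.4
grip_force: 0.0
```

Call:
step_arm([
  [0.9, -0.13, -0.03, 0, 0, -0.57],
  [0.9, -0.13, -0.03, 0, 0, -0.57],
  [0.9, -0.13, -0.03, 0, 0, -0.57],
  [0.9, -0.13, -0.03, 0, 0, -0.57],
  [0.9, -0.13, -0.03, 0, 0, -0.57],
])

```text
clock: 0.93
ee_pos: [438.6, -383.4, 315.6]
tcp_rot: [-2.861, -1.296, 0.0]
force: [0.7, -0.1, 0.2]
width: 85.3
grip_force: 0.0
```

Call:
step_arm([
  [0.9, -0.13, -0.03, 0, 0, -0.57],
  [0.9, -0.13, -0.03, 0, 0, -0.57],
  [0.9, -0.13, -0.03, 0, 0, -0.57],
  [0.9, -0.13, -0.03, 0, 0, -0.57],
  [0.9, -0.13, -0.03, 0, 0, -0.57],
])

```text
clock: 1.35
ee_pos: [518.6, -220.9, 321.6]
tcp_rot: [-2.637, -1.707, 0.0]
force: [0.9, -1.3, 0.1]
width: 85.3
grip_force: 0.0
```

Call:
step_arm([
  [0.9, -0.13, -0.03, 0, 0, -0.57],
  [0.9, -0.13, -0.03, 0, 0, -0.57],
  [0.9, -0.13, -0.03, 0, 0, -0.57],
  [0.9, -0.13, -0.03, 0, 0, -0.57],
  [0.9, -0.13, -0.03, 0, 0, -0.57],
])

```text
clock: 1.77
ee_pos: [547.3, -41.9, 327.6]
tcp_rot: [-2.354, -2.08, 0.0]
force: [0.5, -0.8, -0.1]
width: 85.4
grip_force: 0.0
```

Call:
step_arm([
  [0.9, -0.13, -0.03, 0, 0, -0.57],
  [0.9, -0.13, -0.03, 0, 0, -0.57],
  [0, 0, 0, 0, 0, 0],
  [0, 0, 0, 0, 0, 0],
])

```text
clock: 2.1
ee_pos: [543.5, 31.4, 330.3]
tcp_rot: [-2.224, -2.219, -0.0]
force: [1.3, -0.5, 0.3]
width: 85.4
grip_force: 0.0
```

```bash
python3 - <<'E'
from h import *
st(); plan([545,30,330],down(0))
c=manip.camera_params('wrist'); print({k:np.round(v,2) for k,v in c.items()})
C,im=snap('wrist','w0')
for n,lo,hi,z in (('red',(0,200,120),(4,255,255),57),('yel',(20,110,110),(35,255,255),14)):
    for k in blobs(im,lo,hi,100)[:5]:
        r=cv2.minAreaRect(k); p=cast(C,cv2.boxPoints(r),z); e=p[1]-p[0];f=p[2]-p[1]
        print(n,cv2.contourArea(k),np.round(r[0]),np.round(p.mean(0)[:2],1),np.round([np.hypot(*e[:2]),np.hypot(*f[:2])],1),np.round(np.degrees(np.arctan2(e[1],e[0])),1))
E
```

```text
t2.1 [543.5  31.4 330.3] x [0.002 1.    0.   ] y [ 1.    -0.002 -0.   ] z [-0.  0. -1.] q [ 0.47  0.2  -0.7   1.61  0.13  1.38 -0.24] F [ 1.3 -0.5  0.3] w 85.4 g 0.0
1 x [-0.035, 0.037, 0.008, -0.0, -0.002, -0.022]
{'fx': np.float64(332.72), 'fy': np.float64(332.72), 'cx': np.float64(278.12), 'cy': np.float64(209.84), 'rvec': array([-2.82,  0.  ,  0.  ]), 'tvec': array([-542.51,  -18.9 ,  416.39])}
red 1486.5 [480. 122.] [744.5  88.6] [73.  45.2] 85.7
red 1442.5 [471. 276.] [766.8 -86. ] [94.1 26.2] 84.7
red 381.5 [279. 140.] [544.1  72. ] [ 9.  43.2] -0.1
yel 310.0 [212. 185.] [462.9  15. ] [24.9 24.6] -0.1
yel 295.5 [395. 224.] [688.1 -35.2] [23.1 28.1] 8.6
yel 256.5 [264. 181.] [525.7  19.8] [21.3 22. ] -0.1
yel 247.5 [296. 180.] [563.2  21. ] [22.4 19.5] -0.1
```

View pics/w0.png

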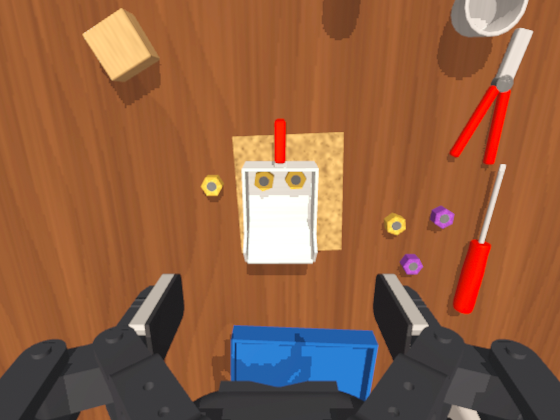

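```bash
python3 - <<'E'
from h import *
z=np.array([0,-1,-1])/2**.5; y=np.array([1.,0,0]); Rt=R.from_matrix(np.c_[np.cross(y,z),y,z])
g=np.array([544,76,39.]); p=plan(g-z*154,Rt); plan(g-z*54,Rt,P0=p[0],R0=Rt)
E
```

```text
8 x [0.667, -0.001, 0.381, -0.003, -0.937, -0.007]
3 x [0.0, 0.0, 0.833, 0.0, 0.0, 0.0]
```

Call:
step_arm([
  [0.67, 0, 0.38, 0, -0.94, 0],
  [0.67, 0, 0.38, 0, -0.94, 0],
  [0.67, 0, 0.38, 0, -0.94, 0],
  [0.67, 0, 0.38, 0, -0.94, 0],
  [0.67, 0, 0.38, 0, -0.94, 0],
])

```text
clock: 2.57
ee_pos: [545.6, 144.0, 230.3]
tcp_rot: [1.952, 1.932, -0.492]
force: [0.9, -0.9, 0.7]
width: 85.2
grip_force: 0.0
```

Call:
step_arm([
  [0.67, 0, 0.38, 0, -0.94, 0],
  [0.67, 0, 0.38, 0, -0.94, 0],
  [0.67, 0, 0.38, 0, -0.94, 0],
  [0, 0, 0, 0, 0, 0],
  [0, 0, 0, 0, 0, 0],
])

```text
clock: 2.98
ee_pos: [544.1, 185.2, 144.5]
tcp_rot: [1.763, 1.756, -0.742]
force: [0.3, -1.0, 1.8]
width: 85.5
grip_force: 0.0
```

```bash
python3 - <<'E'
from h import *
st()
z=np.array([0,-1,-1])/2**.5; y=np.array([1.,0,0]); Rt=R.from_matrix(np.c_[np.cross(y,z),y,z])
g=np.array([544,76,39.]); plan(g-z*54,Rt)
E
```

```text
t3.0 [544.1 185.2 144.5] x [-0.     0.704 -0.71 ] y [ 1.    -0.006 -0.006] z [-0.009 -0.71  -0.704] q [-0.25  0.71 -0.59  1.54  0.86  1.71 -1.05] F [ 0.3 -1.   1.8] w 85.5 g 0.0
3 x [-0.019, 0.004, 0.815, -0.029, 0.015, 0.0]
```

Call:
step_arm([
  [-0.02, 0, 0.82, 0, 0, 0],
  [-0.02, 0, 0.82, 0, 0, 0],
  [-0.02, 0, 0.8, 0, 0, 0],
  [0, 0, 0, 0, 0, 0],
])

```text
clock: 3.32
ee_pos: [545.3, 106.2, 80.7]
tcp_rot: [1.773, 1.743, -0.739]
force: [-0.7, -0.5, -0.8]
width: 85.2
grip_force: 0.0
```

Call:
step_arm([
  [0, 0, 0, 0, 0, 0],
  [0, 0, 0, 0, 0, 0],
  [0, 0, 0, 0, 0, 0],
  [0, 0, 0, 0, 0, 0],
  [0, 0, 0, 0, 0, 0],
], gripper=0)

```text
clock: 3.73
ee_pos: [544.9, 115.4, 82.0]
tcp_rot: [1.766, 1.753, -0.731]
force: [-0.0, -0.1, -0.6]
width: 25.3
grip_force: 0.0
```

Call:
step_arm([
  [0, 0, 0, 0, 0, 0],
  [0, 0, 0, 0, 0, 0],
  [0, 0, 0, 0, 0, 0],
  [0, 0, 0, 0, 0, 0],
])

```text
clock: 4.07
ee_pos: [544.7, 115.2, 81.5]
tcp_rot: [1.765, 1.753, -0.732]
force: [-0.2, 1.3, 5.8]
width: 11.4
grip_force: 59.1
```

```bash
python3 - <<'E'
from h import *
st(); C,im=snap('top','t1'); im=im[120:270,190:470]; cv2.imwrite('pics/t1c.png',cv2.resize(im,None,fx=2.8,fy=2.8))
E
```

```text
t4.1 [544.7 115.2  81.5] x [ 0.005  0.706 -0.709] y [ 1.    -0.006  0.001] z [-0.004 -0.709 -0.706] q [-0.16  0.73 -0.55  1.66  0.92  1.56 -1.08] F [-0.2  1.3  5.8] w 11.4 g 59.1
```

View pics/t1c.png

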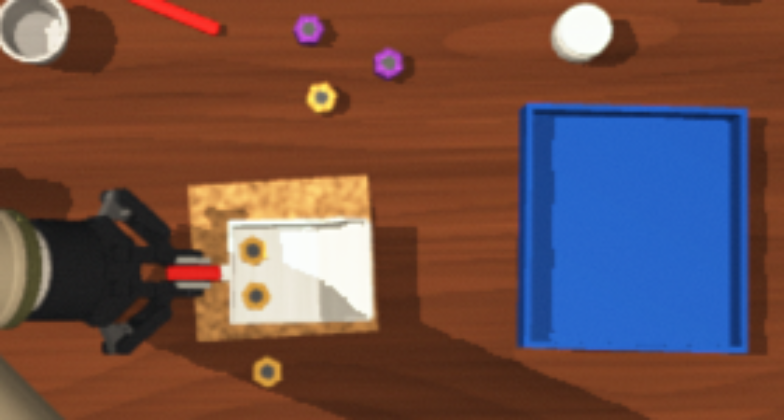

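```bash
cat >> h.py <<'E'
class Grip:
    """pose of tool when the gripped thing's point L (world, at grasp time) is brought to X after turn Rw"""
    def __init__(s,pc,Rc,L): s.pc,s.Rc,s.L=np.array(pc),Rc,np.array(L,float)
    def at(s,X,Rw): return np.array(X,float)+Rw.apply(s.pc-s.L), Rw*s.Rc
def chain(wps,ns,cur=None):
    for w,n in zip(wps,ns):
        plan(*w,n=n,**({} if cur is None else dict(P0=cur[0],R0=cur[1]))); cur=w
E
python3 - <<'E'
from h import *
s=st(); np.save('dishgrip.npy',np.r_[s['ee_pos'],s['tcp_rot']])
G=Grip(s['ee_pos'],R.from_rotvec(s['tcp_rot']),[544,-68,47])
X=lambda d:R.from_euler('x',d,degrees=True)
chain([G.at([544,-68,167],X(0)),G.at([565,-262,80],X(40)),G.at([565,-262,40],X(90))],[4,None,20])
E
```

```text
t4.1 [544.7 115.2  81.5] x [ 0.005  0.706 -0.709] y [ 1.    -0.006  0.001] z [-0.004 -0.709 -0.706] q [-0.16  0.73 -0.55  1.66  0.92  1.56 -1.08] F [0.1 2.4 5.3] w 11.6 g 59.2
4 x [-0.531, 0.001, -0.529, 0.0, 0.0, 0.0]
8 x [-0.765, 0.071, 0.318, 0.004, 0.833, -0.003]
20 x [-0.187, 0.001, -0.062, 0.002, 0.417, -0.002]
```

Call:
step_arm([
  [-0.53, 0, -0.53, 0, 0, 0],
  [-0.53, 0, -0.53, 0, 0, 0],
  [-0.53, 0, -0.53, 0, 0, 0],
  [-0.53, 0, -0.53, 0, 0, 0],
])

```text
clock: 4.45
ee_pos: [544.0, 115.2, 201.3]
tcp_rot: [1.765, 1.755, -0.734]
force: [0.1, 0.9, -3.3]
width: 11.4
grip_force: 59.2
```

Call:
step_arm([
  [-0.76, 0.07, 0.32, 0, 0.83, 0],
  [-0.76, 0.07, 0.32, 0, 0.83, 0],
  [-0.76, 0.07, 0.32, 0, 0.83, 0],
  [-0.76, 0.07, 0.32, 0, 0.83, 0],
])

```text
clock: 4.78
ee_pos: [554.9, -12.5, 235.2]
tcp_rot: [1.985, 1.974, -0.437]
force: [0.3, -0.1, -3.4]
width: 11.3
grip_force: 59.0
```

Call:
step_arm([
  [-0.76, 0.07, 0.32, 0, 0.83, 0],
  [-0.76, 0.07, 0.32, 0, 0.83, 0],
  [-0.76, 0.07, 0.32, 0, 0.83, 0],
  [-0.76, 0.07, 0.32, 0, 0.83, 0],
  [0, 0, 0, 0, 0, 0],
])

```text
clock: 5.2
ee_pos: [563.0, -155.0, 220.9]
tcp_rot: [2.2, 2.152, -0.103]
force: [-1.3, -2.6, -3.6]
width: 10.9
grip_force: 59.6
```

```bash
python3 - <<'E'
from h import *
st(); d=np.load('dishgrip.npy')
G=Grip(d[:3],R.from_rotvec(d[3:]),[544,-68,47])
X=lambda d:R.from_euler('x',d,degrees=True)
chain([G.at([565,-262,40],X(90))],[20])
snap('scene','s1')
E
```

```text
t5.2 [ 563.  -155.   220.9] x [ 0.022  0.996 -0.091] y [ 1.    -0.022 -0.002] z [-0.004 -0.091 -0.996] q [ 0.63  0.35 -0.58  1.67  0.3   1.19 -0.06] F [-1.3 -2.6 -3.6] w 10.9 g 59.6
20 x [-0.172, 0.006, -0.061, 0.005, 0.417, -0.009]
```

View pics/s1.png

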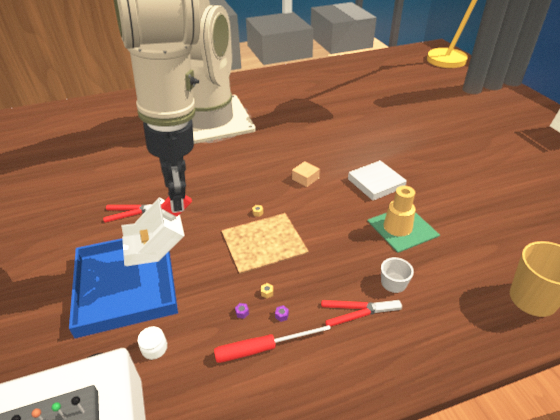

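Call:
step_arm([
  [-0.17, 0, -0.06, 0, 0.42, 0],
  [-0.17, 0, -0.06, 0, 0.42, 0],
  [-0.17, 0, -0.06, 0, 0.42, 0],
  [-0.17, 0, -0.06, 0, 0.42, 0],
  [-0.17, 0, -0.06, 0, 0.42, 0],
])

```text
clock: 5.67
ee_pos: [564.7, -176.1, 234.5]
tcp_rot: [-2.16, -2.148, -0.139]
force: [0.1, 0.6, -3.4]
width: 11.0
grip_force: 59.6
```

Call:
step_arm([
  [-0.17, 0, -0.06, 0, 0.42, 0],
  [-0.17, 0, -0.06, 0, 0.42, 0],
  [-0.17, 0, -0.06, 0, 0.42, 0],
  [-0.17, 0, -0.06, 0, 0.42, 0],
  [-0.17, 0, -0.06, 0, 0.42, 0],
])

```text
clock: 6.08
ee_pos: [564.5, -212.0, 238.8]
tcp_rot: [-2.037, -2.025, -0.359]
force: [0.2, -0.2, -2.8]
width: 11.4
grip_force: 59.7
```

Call:
step_arm([
  [-0.17, 0, -0.06, 0, 0.42, 0],
  [-0.17, 0, -0.06, 0, 0.42, 0],
  [-0.17, 0, -0.06, 0, 0.42, 0],
  [-0.17, 0, -0.06, 0, 0.42, 0],
  [-0.17, 0, -0.06, 0, 0.42, 0],
])

```text
clock: 6.5
ee_pos: [564.3, -248.3, 235.4]
tcp_rot: [-1.904, -1.892, -0.557]
force: [0.4, -0.4, -2.9]
width: 11.1
grip_force: 59.8
```

Call:
step_arm([
  [-0.17, 0, -0.06, 0, 0.42, 0],
  [-0.17, 0, -0.06, 0, 0.42, 0],
  [-0.17, 0, -0.06, 0, 0.42, 0],
  [-0.17, 0, -0.06, 0, 0.42, 0],
  [-0.17, 0, -0.06, 0, 0.42, 0],
])

```text
clock: 6.92
ee_pos: [564.2, -282.7, 224.1]
tcp_rot: [-1.764, -1.752, -0.734]
force: [0.3, -0.7, -2.9]
width: 11.3
grip_force: 59.9
```

Call:
step_arm([
  [0, 0, 0, 0, 0, 0],
  [0, 0, 0, 0, 0, 0],
  [0, 0, 0, 0, 0, 0],
  [0, 0, 0, 0, 0, 0],
  [0, 0, 0, 0, 0, 0],
])

```text
clock: 7.33
ee_pos: [564.5, -281.6, 225.5]
tcp_rot: [-1.765, -1.756, -0.733]
force: [0.2, -1.2, -2.3]
width: 11.2
grip_force: 59.9
```

```bash
python3 - <<'E'
from h import *
st(); d=np.load('dishgrip.npy')
G=Grip(d[:3],R.from_rotvec(d[3:]),[544,-68,47])
X=lambda d:R.from_euler('x',d,degrees=True)
chain([G.at([562,-240,110],X(45)),G.at([544,-68,167],X(0)),G.at([544,-68,53],X(0))],[None]*3)
a=snap('scene')[1][180:360,40:240]; b=snap('top')[1][130:270,340:480]
cv2.imwrite('pics/d1.png',np.hstack([cv2.resize(a,(400,360)),cv2.resize(b,(360,360))]))
E
```

```text
t7.3 [ 564.5 -281.6  225.5] x [0.003 0.706 0.708] y [ 1.    -0.005  0.001] z [ 0.004  0.708 -0.706] q [ 1.03  0.77 -0.64  1.26 -0.26  1.6   0.49] F [ 0.2 -1.2 -2.3] w 11.2 g 59.9
8 x [0.478, -0.008, 0.089, 0.006, -0.941, 0.002]
8 x [0.822, -0.061, -0.083, -0.005, -0.937, 0.004]
4 x [0.505, -0.001, 0.503, 0.0, 0.0, 0.0]
```

View pics/d1.png

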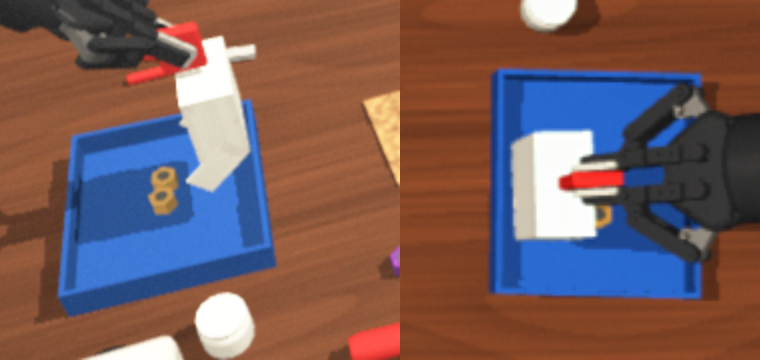

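Both blanks are in the tray (about the middle, left panel (165,180) and (160,200)), and the dish looks empty. Returning the dish.

Call:
step_arm([
  [0.48, 0, 0.09, 0, -0.94, 0],
  [0.48, 0, 0.09, 0, -0.94, 0],
  [0.48, 0, 0.09, 0, -0.94, 0],
  [0.48, 0, 0.09, 0, -0.94, 0],
])

```text
clock: 7.77
ee_pos: [564.9, -212.1, 260.2]
tcp_rot: [-2.017, -2.003, -0.399]
force: [1.9, 0.2, -2.0]
width: 10.8
grip_force: 59.8
```

Call:
step_arm([
  [0.48, 0, 0.09, 0, -0.94, 0],
  [0.48, 0, 0.09, 0, -0.94, 0],
  [0.48, 0, 0.09, 0, -0.94, 0],
  [0.48, 0, 0.09, 0, -0.94, 0],
])

```text
clock: 8.1
ee_pos: [565.3, -133.8, 265.2]
tcp_rot: [2.224, 2.21, -0.002]
force: [1.0, 1.1, -2.9]
width: 11.3
grip_force: 59.7
```

Call:
step_arm([
  [0.82, -0.06, -0.08, 0, -0.94, 0],
  [0.82, -0.06, -0.08, 0, -0.94, 0],
  [0.82, -0.06, -0.08, 0, -0.94, 0],
  [0.82, -0.06, -0.08, 0, -0.94, 0],
])

```text
clock: 8.43
ee_pos: [556.5, -2.0, 259.0]
tcp_rot: [2.008, 1.993, -0.399]
force: [0.5, 0.1, -3.6]
width: 10.9
grip_force: 59.8
```

Call:
step_arm([
  [0.82, -0.06, -0.08, 0, -0.94, 0],
  [0.82, -0.06, -0.08, 0, -0.94, 0],
  [0.82, -0.06, -0.08, 0, -0.94, 0],
  [0.82, -0.06, -0.08, 0, -0.94, 0],
  [0, 0, 0, 0, 0, 0],
])

```text
clock: 8.85
ee_pos: [543.5, 123.7, 193.4]
tcp_rot: [1.748, 1.771, -0.74]
force: [-1.6, 0.6, -3.1]
width: 11.1
grip_force: 59.9
```

```bash
python3 - <<'E'
from h import *
st(); d=np.load('dishgrip.npy')
G=Grip(d[:3],R.from_rotvec(d[3:]),[544,-68,47])
X=lambda d:R.from_euler('x',d,degrees=True)
chain([G.at([544,-68,57],X(0)),G.at([544,-68,46.5],X(0))],[4,5])
E
```

```text
t8.8 [543.5 123.7 193.4] x [-0.014  0.704 -0.71 ] y [ 1.     0.008 -0.012] z [-0.003 -0.71  -0.704] q [-0.13  0.59 -0.62  1.61  0.87  1.7  -0.94] F [-1.6  0.6 -3.1] w 11.1 g 59.9
4 x [0.415, 0.012, 0.486, 0.003, 0.005, 0.045]
5 x [0.037, -0.0, 0.037, 0.0, 0.0, 0.0]
```

Call:
step_arm([
  [0.41, 0, 0.49, 0, 0, 0.1],
  [0.41, 0, 0.49, 0, 0, 0.08],
  [0.41, 0.02, 0.49, 0, 0, 0],
  [0.41, 0.02, 0.49, 0, 0, 0],
  [0, 0, 0, 0, 0, 0],
])

```text
clock: 9.27
ee_pos: [548.2, 103.7, 94.6]
tcp_rot: [1.779, 1.738, -0.732]
force: [-0.9, -1.0, -2.9]
width: 11.4
grip_force: 59.9
```

Call:
step_arm([
  [0, 0, 0, 0, 0, 0],
])

```text
clock: 9.35
ee_pos: [549.5, 104.8, 98.6]
tcp_rot: [1.78, 1.736, -0.728]
force: [-0.5, 0.9, -1.8]
width: 11.2
grip_force: 59.9
```

```bash
python3 - <<'E'
from h import *
st(); d=np.load('dishgrip.npy')
G=Grip(d[:3],R.from_rotvec(d[3:]),[544,-68,47])
X=lambda d:R.from_euler('x',d,degrees=True)
chain([G.at([544,-68,46.5],X(0))],[5])
E
```

```text
t9.3 [549.5 104.8  98.6] x [ 0.022  0.705 -0.708] y [ 1.    -0.02   0.011] z [-0.006 -0.708 -0.706] q [-0.13  0.71 -0.58  1.66  0.93  1.57 -1.07] F [-0.5  0.9 -1.8] w 11.2 g 59.9
5 x [0.099, -0.025, 0.025, -0.005, -0.0, -0.033]
```

Call:
step_arm([
  [0.05, -0.05, 0, 0, 0, -0.08],
  [0.05, -0.05, 0, 0, 0, -0.08],
  [0, 0, 0, 0, 0, 0],
  [0, 0, 0, 0, 0, 0],
  [0, 0, 0, 0, 0, 0],
])

```text
clock: 9.77
ee_pos: [546.3, 107.9, 96.7]
tcp_rot: [1.767, 1.751, -0.731]
force: [1.0, -0.7, -2.5]
width: 11.0
grip_force: 59.9
```

```bash
python3 - <<'E'
from h import *
st(); d=np.load('dishgrip.npy')
G=Grip(d[:3],R.from_rotvec(d[3:]),[544,-68,47])
X=lambda d:R.from_euler('x',d,degrees=True)
chain([G.at([544,-68,46.5],X(0))],[5])
E
```

```text
t9.8 [546.3 107.9  96.7] x [ 0.008  0.706 -0.708] y [ 1.    -0.008  0.003] z [-0.004 -0.708 -0.706] q [-0.13  0.71 -0.58  1.67  0.93  1.57 -1.06] F [ 1.  -0.7 -2.5] w 11.0 g 59.9
5 x [0.082, -0.009, 0.03, -0.0, -0.001, -0.005]
```

Call:
step_arm([
  [0.08, -0.01, 0.03, 0, 0, 0],
  [0.08, -0.01, 0.03, 0, 0, 0],
  [0.08, -0.01, 0.03, 0, 0, 0],
  [0.08, -0.01, 0.03, 0, 0, 0],
  [0.08, -0.01, 0.03, 0, 0, 0],
])

```text
clock: 10.18
ee_pos: [544.5, 114.5, 81.0]
tcp_rot: [1.765, 1.749, -0.733]
force: [-1.4, 2.6, 22.4]
width: 11.4
grip_force: 62.8
```

Call:
step_arm([
  [0, 0, 0, 0, 0, 0],
  [0, 0, 0, 0, 0, 0],
  [0, 0, 0, 0, 0, 0],
])

```text
clock: 10.43
ee_pos: [544.5, 114.5, 81.1]
tcp_rot: [1.766, 1.749, -0.733]
force: [-0.7, -0.5, 6.2]
width: 11.2
grip_force: 60.8
```

```bash
python3 - <<'E'
from h import *
st(); d=np.load('dishgrip.npy')
G=Grip(d[:3],R.from_rotvec(d[3:]),[544,-68,47])
X=lambda d:R.from_euler('x',d,degrees=True)
chain([G.at([544,-68,46.5],X(0))],[5])
E
```

```text
t10.4 [544.5 114.5  81.1] x [ 0.008  0.704 -0.71 ] y [ 1.    -0.009  0.003] z [-0.004 -0.71  -0.704] q [-0.15  0.74 -0.57  1.66  0.93  1.57 -1.09] F [-0.7 -0.5  6.2] w 11.2 g 60.8
5 x [0.003, 0.001, -0.002, -0.001, 0.004, -0.006]
```

Call:
step_arm([
  [0, 0, 0, 0, 0, 0],
  [0, 0, 0, 0, 0, 0],
  [0, 0, 0, 0, 0, 0],
  [0, 0, 0, 0, 0, 0],
  [0, 0, 0, 0, 0, 0],
], gripper=1)

```text
clock: 10.85
ee_pos: [544.1, 114.8, 80.2]
tcp_rot: [1.767, 1.751, -0.733]
force: [-0.3, -1.1, -0.7]
width: 70.9
grip_force: 0.0
```

Call:
step_arm([
  [0, 0, -0.4, 0, 0, 0],
  [0, 0, -0.8, 0, 0, 0],
  [0, 0, -0.8, 0, 0, 0],
  [0, 0, -0.8, 0, 0, 0],
  [0, 0, 0, 0, 0, 0],
])

```text
clock: 11.27
ee_pos: [544.7, 200.9, 164.4]
tcp_rot: [1.766, 1.757, -0.721]
force: [0.3, 1.4, -0.2]
width: 85.0
grip_force: 0.0
```

```bash
python3 - <<'E'
from h import *
st(); plan([600,240,360],down(0))
E
```

```text
t11.3 [544.7 200.9 164.4] x [ 0.006  0.71  -0.704] y [ 1.    -0.003  0.006] z [ 0.002 -0.704 -0.71 ] q [-0.25  0.71 -0.63  1.51  0.86  1.74 -1.05] F [ 0.3  1.4 -0.2] w 85.0 g 0.0
8 x [-0.152, 0.174, -0.62, 0.005, 0.932, -0.006]
```

Call:
step_arm([
  [-0.15, 0.17, -0.62, 0, 0.93, 0],
  [-0.15, 0.17, -0.62, 0, 0.93, 0],
  [-0.15, 0.17, -0.62, 0, 0.93, 0],
  [-0.15, 0.17, -0.62, 0, 0.93, 0],
  [-0.15, 0.17, -0.62, 0, 0.93, 0],
])

```text
clock: 11.68
ee_pos: [578.6, 239.7, 280.2]
tcp_rot: [2.068, 2.056, -0.305]
force: [-0.2, -0.4, -0.7]
width: 85.3
grip_force: 0.0
```

Call:
step_arm([
  [-0.15, 0.17, -0.62, 0, 0.93, 0],
  [-0.15, 0.17, -0.62, 0, 0.93, 0],
  [-0.15, 0.17, -0.62, 0, 0.93, 0],
  [0, 0, 0, 0, 0, 0],
  [0, 0, 0, 0, 0, 0],
])

```text
clock: 12.1
ee_pos: [600.0, 233.8, 356.3]
tcp_rot: [2.228, 2.203, -0.004]
force: [-0.1, 0.6, -0.4]
width: 85.4
grip_force: 0.0
```

```bash
python3 - <<'E'
from h import *
st(); C,im=snap('wrist','w1'); T,ti=snap('top','t2')
b=blobs(im,(15,110,80),(35,255,255),200)[:4]
for k in b: print(cv2.contourArea(k),np.round(cv2.boundingRect(k)))
print(proj(C,[[622,302,102],[622,302,4],[458,321,22]]))
cv2.imwrite('pics/w1c.png',np.hstack([im,cv2.resize(ti[120:270,190:370],(504,420))])[:,:,:]) 
cv2.imwrite('pics/w1c.png',cv2.resize(cv2.imread('pics/w1c.png'),(798,315)))
E
```

```text
t12.1 [600.  233.8 356.3] x [ 0.011  1.    -0.008] y [ 1.    -0.011  0.004] z [ 0.004 -0.008 -1.   ] q [ 0.15  0.48 -0.87  1.29  0.37  1.53 -0.69] F [-0.1  0.6 -0.4] w 85.4 g 0.0
2573.0 [243 272  53  87]
2312.0 [521 200  39 153]
2265.0 [483   0  77  34]
2176.5 [266  95  52  56]
[[300.71002355 111.12532031]
 [295.205989   107.57635127]
 [152.71301788  92.38622164]]
```

View pics/w1c.png

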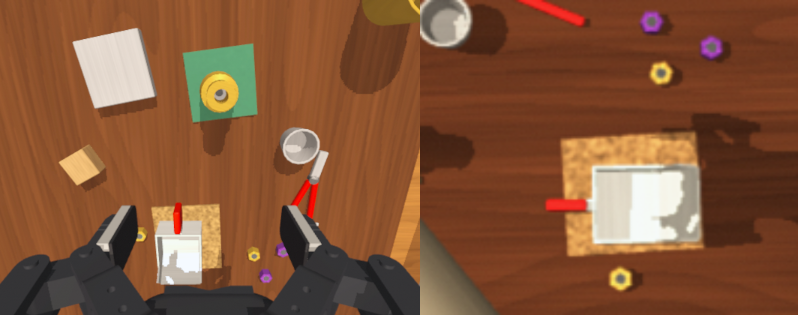

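```bash
python3 - <<'E'
from h import *
s=manip.read_state(); C=cam('wrist'); T=cam('top')
print(cast(C,[[294.5,125],[292,123]],102), cast(C,[[292,123]],30), cast(T,[[157.8,185]],102), cast(T,[[161,188]],30))
im=cv2.imread('pics/w1.png'); g=cv2.resize(im[85:160,255:330],None,fx=8,fy=8,interpolation=cv2.INTER_CUBIC)
ti=cv2.imread('pics/top0.png')[170:205,140:185]
cv2.imwrite('pics/p1.png',np.hstack([g[:560],cv2.resize(ti,(200,156),interpolation=cv2.INTER_CUBIC)][:1]))
# blocks/green by wrist
for n,lo,hi,z in(('green',(60,80,30),(85,255,255),4),('block',(0,0,170),(180,40,255),22)):
    k=max([b for b in blobs(im,lo,hi,1500) if cv2.boundingRect(b)[1]<140],key=cv2.contourArea); r=cv2.minAreaRect(k); p=cast(C,cv2.boxPoints(r),z); print(n,np.round(p,1).tolist(),p.mean(0))
E
```

```text
[[613.48637235 290.92998184 102.        ]
 [611.12656028 292.76949195 102.        ]] [[614.01501535 287.1843019   30.        ]] [[614.92851857 282.56195136 102.        ]] [[616.59324761 294.64890063  30.        ]]
green [[558.5, 345.3, 4.0], [665.2, 356.8, 4.0], [685.0, 250.9, 4.0], [568.7, 237.1, 4.0]] [619.35408802 297.539507     4.        ]
block [[399.0, 360.0, 22.0], [495.6, 380.5, 22.0], [513.2, 281.6, 22.0], [408.1, 257.2, 22.0]] [453.97594481 319.82202466  22.        ]
```

View pics/p1.png

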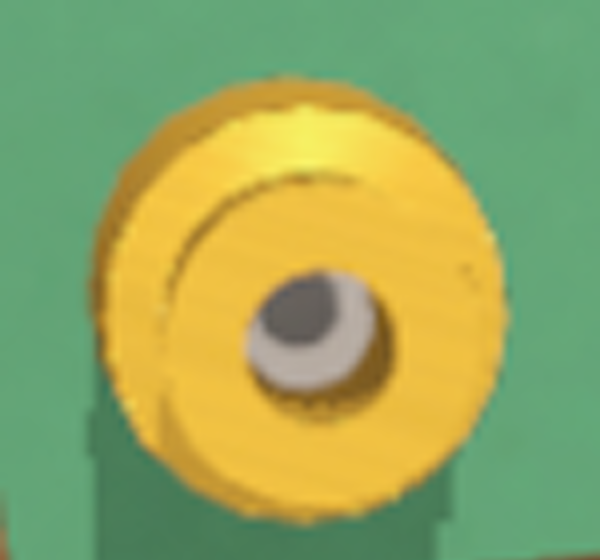

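```bash
python3 - <<'E'
from h import *
plan([614,225,270],down(0))
K,Rm,t=cam('wrist'); print(-Rm.T@t)
E
```

```text
3 x [-0.082, 0.13, 0.698, 0.001, 0.031, -0.023]
[598.23410116 317.6986781  423.36800871]
```

Call:
step_arm([
  [-0.08, 0.13, 0.7, 0, 0.03, -0.02],
  [-0.08, 0.13, 0.7, 0, 0.03, -0.02],
  [-0.08, 0.13, 0.7, 0, 0.03, -0.02],
  [0, 0, 0, 0, 0, 0],
  [0, 0, 0, 0, 0, 0],
])

```text
clock: 12.62
ee_pos: [613.6, 225.4, 268.7]
tcp_rot: [-2.221, -2.22, 0.004]
force: [-0.3, 0.1, 1.0]
width: 85.6
grip_force: 0.0
```

```bash
cat >> h.py <<'E'
def foot(im,C,px,z=102):
    """hole in foot: fit circle to non-brass region nearest to px"""
    h=cv2.cvtColor(im,cv2.COLOR_BGR2HSV); m=cv2.inRange(h,np.array((12,110,70)),np.array((35,255,255)))
    x,y=map(int,px); w=cv2.inRange(h,np.array((0,0,0)),np.array((180,100,255)))
    return m,w
E
python3 - <<'E'
from h import *
st(); C,im=snap('wrist','w2'); p=proj(C,[614,287,102])[0]; print(p)
x,y=p.astype(int); y0=max(0,y-75);x0=max(0,x-75); cv2.imwrite('pics/p2.png',cv2.resize(im[y0:y+75,x0:x+75],None,fx=4,fy=4,interpolation=cv2.INTER_CUBIC)); print(x0,y0)
g=cv2.GaussianBlur(cv2.cvtColor(im,cv2.COLOR_BGR2GRAY),(3,3),0)
c=cv2.HoughCircles(g[y0:y+75,x0:x+75],cv2.HOUGH_GRADIENT,1,5,param1=80,param2=15,minRadius=8,maxRadius=50)
for q in c[0][:8]:
    uv=q[:2]+[x0,y0]; print(np.round(uv,1),q[2],cast(C,uv,102)[0].round(1), 'r mm',np.round(q[2]/332.7*(-C[1].T@C[2])[2]-q[2]/332.7*102,1))
E
```

```text
t12.6 [613.6 225.4 268.7] x [ 0.     1.    -0.001] y [ 1.    -0.    -0.003] z [-0.003 -0.001 -1.   ] q [ 0.16  0.55 -0.84  1.39  0.41  1.38 -0.68] F [-0.3  0.1  1. ] w 85.6 g 0.0
[280.50169248 128.64747058]
205 53
[281.5 122.5] 34.3 [614.7 291.1 102. ] r mm 24.4
[284.5 118.5] 28.8 [616.7 293.8 102. ] r mm 20.5
[282.5 127.5] 11.8 [615.4 287.8 102. ] r mm 8.4
[278.5 113.5] 23.0 [612.6 297.1 102. ] r mm 16.4
[273.5 118.5] 22.9 [609.2 293.8 102. ] r mm 16.3
[291.5 117.5] 23.0 [621.5 294.5 102. ] r mm 16.4
[276.5 128.5] 25.6 [611.2 287.1 102. ] r mm 18.2
[290.5 111.5] 19.9 [620.8 298.4 102. ] r mm 14.2
```

View pics/p2.png

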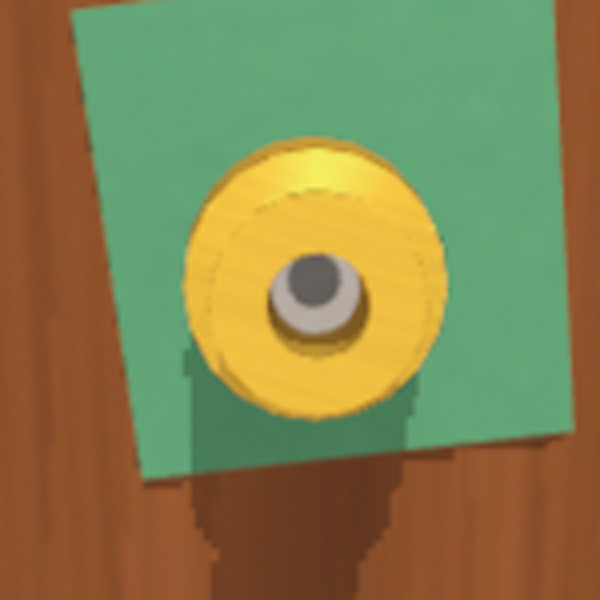

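```bash
python3 - <<'E'
from h import *
p=plan([616,287,200],down(0)); plan([616,287,141],down(0),P0=p[0],R0=p[1],n=3)
E
```

```text
3 x [0.507, 0.016, 0.589, 0.001, -0.003, -0.001]
3 x [0.0, 0.0, 0.492, 0.0, 0.0, 0.0]
```

Call:
step_arm([
  [0.51, 0.02, 0.59, 0, 0, 0],
  [0.51, 0.02, 0.59, 0, 0, 0],
  [0.51, 0.02, 0.59, 0, 0, 0],
  [0, 0, 0, 0, 0, 0],
  [0, 0, 0, 0, 0, 0],
])

```text
clock: 13.08
ee_pos: [616.4, 288.6, 200.4]
tcp_rot: [-2.219, -2.223, -0.003]
force: [0.2, -0.9, 0.6]
width: 85.7
grip_force: 0.0
```

Call:
step_arm([
  [0, 0, 0.49, 0, 0, 0],
  [0, 0, 0.49, 0, 0, 0],
  [0, 0, 0.45, 0, 0, 0],
  [0, 0, 0, 0, 0, 0],
  [0, 0, 0, 0, 0, 0],
])

```text
clock: 13.5
ee_pos: [618.1, 285.9, 144.0]
tcp_rot: [2.224, 2.218, 0.004]
force: [-0.1, 0.4, 0.3]
width: 85.5
grip_force: 0.0
```

```bash
python3 - <<'E'
from h import *
st(); plan([616,287,141],down(0),n=1)
E
```

```text
t13.5 [618.1 285.9 144. ] x [0.003 1.    0.001] y [ 1.    -0.003  0.003] z [ 0.003  0.001 -1.   ] q [ 0.03  0.71 -0.79  1.44  0.52  1.21 -0.82] F [-0.1  0.4  0.3] w 85.5 g 0.0
1 x [0.026, -0.053, 0.076, 0.025, -0.01, -0.025]
```

Call:
step_arm([
  [0.03, -0.05, 0.08, 0, 0, 0],
  [0, 0, 0, 0, 0, 0],
  [0, 0, 0, 0, 0, 0],
  [0, 0, 0, 0, 0, 0],
  [0, 0, 0, 0, 0, 0],
], gripper=0)

```text
clock: 13.92
ee_pos: [616.0, 287.6, 140.3]
tcp_rot: [2.223, 2.218, 0.005]
force: [0.9, 0.1, 5.1]
width: 36.7
grip_force: 59.4
```

Call:
step_arm([
  [0, 0, 0, 0, 0, 0],
  [0, 0, 0, 0, 0, 0],
  [0, 0, 0, 0, 0, 0],
  [0, 0, 0, 0, 0, 0],
  [0, 0, 0, 0, 0, 0],
])

```text
clock: 14.33
ee_pos: [616.0, 287.6, 140.3]
tcp_rot: [2.223, 2.218, 0.005]
force: [0.7, -0.4, 6.5]
width: 36.8
grip_force: 59.4
```

```bash
python3 - <<'E'
from h import *
s=st(); np.save('potgrip.npy',np.r_[s['ee_pos'],s['tcp_rot']]); z=s['ee_pos'][2]-4; print('tcp above mouth',z)
up=s['ee_pos']+[0,0,60]; R0=R.from_rotvec(s['tcp_rot'])
chain([(up,R0),((456,320,22+35+z),down(0)),((456,320,22+22+z),down(0))],[3,None,1])
E
```

```text
t14.3 [616.  287.6 140.3] x [0.002 1.    0.002] y [ 1.    -0.002  0.003] z [ 0.003  0.002 -1.   ] q [ 0.03  0.71 -0.78  1.44  0.52  1.2  -0.82] F [ 0.7 -0.4  6.5] w 36.8 g 59.4
tcp above mouth 136.29054572108652
3 x [0.001, 0.001, -0.5, 0.0, 0.0, 0.0]
5 x [0.161, -0.8, 0.034, 0.005, -0.003, -0.004]
1 x [0.0, 0.0, 0.325, 0.0, 0.0, 0.0]
```

Call:
step_arm([
  [0, 0, -0.5, 0, 0, 0],
  [0, 0, -0.5, 0, 0, 0],
  [0, 0, -0.5, 0, 0, 0],
])

```text
clock: 14.58
ee_pos: [615.0, 287.1, 199.1]
tcp_rot: [-2.223, -2.219, 0.0]
force: [1.0, 0.3, -3.9]
width: 36.6
grip_force: 60.8
```

Call:
step_arm([
  [0.16, -0.8, 0.03, 0, 0, 0],
  [0.16, -0.8, 0.03, 0, 0, 0],
  [0.16, -0.8, 0.03, 0, 0, 0],
  [0.16, -0.8, 0.03, 0, 0, 0],
  [0.16, -0.8, 0.03, 0, 0, 0],
])

```text
clock: 15.0
ee_pos: [453.7, 319.4, 192.3]
tcp_rot: [2.224, 2.219, 0.001]
force: [-0.7, 1.5, -3.3]
width: 36.4
grip_force: 61.2
```

Call:
step_arm([
  [0, 0, 0, 0, 0, 0],
  [0, 0, 0, 0, 0, 0],
  [0, 0, 0, 0, 0, 0],
  [0, 0, 0, 0, 0, 0],
])

```text
clock: 15.33
ee_pos: [456.6, 319.2, 192.9]
tcp_rot: [2.225, 2.217, 0.003]
force: [0.7, 0.4, -2.6]
width: 37.0
grip_force: 61.3
```

```bash
python3 - <<'E'
from h import *
s=st();  plan((456,320,22+22+136.3),down(0),n=2); snap('scene','s3')
C,im=snap('top'); cv2.imwrite('pics/s3.png',np.hstack([cv2.resize(cv2.imread('pics/s3.png')[120:280,260:460],(400,320)),cv2.resize(im[140:300,110:310],(400,320))]))
E
```

```text
t15.3 [456.6 319.2 192.9] x [0.003 1.    0.001] y [ 1.    -0.003  0.002] z [ 0.002  0.001 -1.   ] q [ 0.07  0.43 -0.92  1.74  0.37  1.16 -0.97] F [ 0.7  0.4 -2.6] w 37.0 g 61.3
2 x [0.01, -0.007, 0.158, 0.008, -0.005, -0.016]
```

View pics/s3.png

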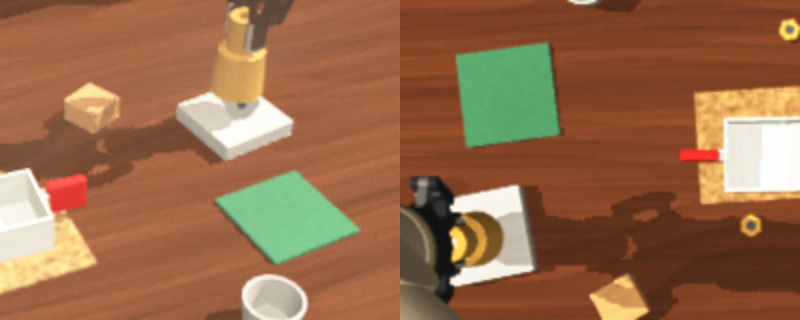

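Call:
step_arm([
  [0, 0, 0.14, 0, 0, 0],
  [0, 0, 0.14, 0, 0, 0],
  [0, 0, 0, 0, 0, 0],
  [0, 0, 0, 0, 0, 0],
])

```text
clock: 15.77
ee_pos: [455.5, 319.6, 181.2]
tcp_rot: [-2.224, -2.219, -0.002]
force: [0.1, 0.1, -2.1]
width: 36.4
grip_force: 61.5
```

Call:
step_arm([
  [0, 0, 0.35, 0, 0, 0],
  [0, 0, 0.35, 0, 0, 0],
])

```text
clock: 15.93
ee_pos: [457.3, 320.5, 154.8]
tcp_rot: [2.223, 2.217, 0.011]
force: [-13.5, -5.6, 61.1]
width: 36.7
grip_force: 72.3
```

Call:
step_arm([
  [0, 0, -0.35, 0, 0, 0],
  [0, 0, -0.35, 0, 0, 0],
  [0, 0, 0, 0, 0, 0],
  [0, 0, 0, 0, 0, 0],
])

```text
clock: 16.27
ee_pos: [455.7, 319.7, 182.1]
tcp_rot: [2.223, 2.218, 0.004]
force: [0.3, -0.0, -2.0]
width: 37.0
grip_force: 68.4
```

```bash
python3 - <<'E'
from h import *
s=st(); C,im=snap('scene','s4'); cv2.imwrite('pics/s4c.png',cv2.resize(im[120:220,330:430],(500,500),interpolation=cv2.INTER_CUBIC))
E
```

```text
t16.3 [455.7 319.7 182.1] x [0.002 1.    0.001] y [ 1.    -0.002  0.002] z [ 0.002  0.001 -1.   ] q [ 0.06  0.44 -0.92  1.75  0.38  1.14 -0.98] F [ 0.3 -0.  -2. ] w 37.0 g 68.4
```

Call:
step_arm([
  [0, 0, 0.38, 0, 0, 0],
  [0, 0, 0.38, 0, 0, 0],
])

```text
clock: 16.48
ee_pos: [456.3, 319.9, 151.7]
tcp_rot: [2.223, 2.218, 0.006]
force: [2.3, -0.8, 61.7]
width: 36.9
grip_force: 75.1
```

Call:
step_arm([
  [0, 0, -0.38, 0, 0, 0],
  [0, 0, -0.38, 0, 0, 0],
  [0, 0, 0, 0, 0, 0],
  [0, 0, 0, 0, 0, 0],
])

```text
clock: 16.82
ee_pos: [455.6, 319.6, 181.5]
tcp_rot: [2.223, 2.218, 0.003]
force: [-0.6, -0.4, -2.6]
width: 36.5
grip_force: 68.5
```

Call:
step_arm([
  [0, 0, 0.38, 0, 0, 0],
  [0, 0, 0.38, 0, 0, 0],
])

```text
clock: 16.98
ee_pos: [455.7, 319.4, 150.4]
tcp_rot: [2.223, 2.218, 0.003]
force: [1.1, -0.5, -0.7]
width: 36.7
grip_force: 68.4
```

Call:
step_arm([
  [0, 0, -0.38, 0, 0, 0],
  [0, 0, -0.38, 0, 0, 0],
  [0, 0, 0, 0, 0, 0],
  [0, 0, 0, 0, 0, 0],
])

```text
clock: 17.32
ee_pos: [455.6, 319.5, 181.1]
tcp_rot: [2.223, 2.219, 0.003]
force: [-0.3, -0.3, -2.4]
width: 36.8
grip_force: 68.9
```

```bash
python3 - <<'E'
from h import *
s=st(); C,im=snap('scene','s5'); a=cv2.imread('pics/s4.png')
d=cv2.absdiff(a,im)[120:220,330:430].max(2)>35; print(d.sum(), [ (np.where(d)[k].min(),np.where(d)[k].max()) for k in (0,1)] if d.any() else '')
cv2.imwrite('pics/s5c.png',np.hstack([cv2.resize(x[120:220,330:430],(400,400),interpolation=cv2.INTER_CUBIC) for x in(a,im)]))
E
```

```text
t17.3 [455.6 319.5 181.1] x [0.002 1.    0.001] y [ 1.    -0.002  0.002] z [ 0.002  0.001 -1.   ] q [ 0.06  0.44 -0.92  1.75  0.38  1.14 -0.98] F [-0.3 -0.3 -2.4] w 36.8 g 68.9
132 [(np.int64(4), np.int64(59)), (np.int64(32), np.int64(62))]
```

Call:
step_arm([
  [0, 0, 0.43, 0, 0, 0],
  [0, 0, 0.43, 0, 0, 0],
])

```text
clock: 17.53
ee_pos: [456.0, 319.7, 146.8]
tcp_rot: [2.223, 2.218, 0.005]
force: [-5.4, -15.8, 92.5]
width: 37.0
grip_force: 108.7
```

Call:
step_arm([
  [0, 0, -0.43, 0, 0, 0],
  [0, 0, -0.43, 0, 0, 0],
  [0, 0, 0, 0, 0, 0],
  [0, 0, 0, 0, 0, 0],
])

```text
clock: 17.87
ee_pos: [455.6, 319.5, 181.1]
tcp_rot: [2.223, 2.218, 0.003]
force: [-0.4, -0.6, -2.0]
width: 36.7
grip_force: 62.5
```

```bash
python3 - <<'E'
from h import *
s=st(); C,im=snap('scene','s6'); a=cv2.imread('pics/s4.png')
cv2.imwrite('pics/s6c.png',np.hstack([cv2.resize(x[130:210,340:410],(350,400),interpolation=cv2.INTER_CUBIC) for x in(a,im)]))
E
```

```text
t17.9 [455.6 319.5 181.1] x [0.002 1.    0.001] y [ 1.    -0.002  0.002] z [ 0.002  0.001 -1.   ] q [ 0.06  0.44 -0.92  1.75  0.38  1.14 -0.98] F [-0.4 -0.6 -2. ] w 36.7 g 62.5
```

View pics/s6c.png

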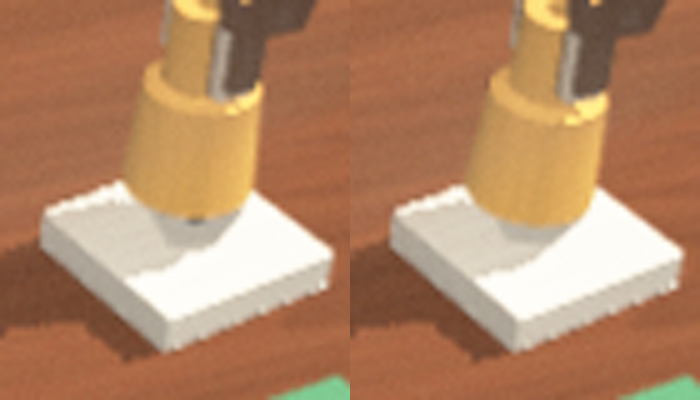

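```bash
python3 - <<'E'
from h import *
S=cam('scene'); t=np.linspace(0,6.283,90); ci=np.c_[np.cos(t),np.sin(t),0*t]
def box(p): return np.round([p[:,0].min(),p[:,0].max(),p[:,1].max()],1)
for L in(136.3,132.8,128): print('pred',L,box(proj(S,np.array([455.7,319.6,181.5-L])+31*ci)))
for n in('s4','s5','s6'):
    im=cv2.imread(f'pics/{n}.png'); k=[b for b in blobs(im[100:220,330:430],(12,70,60),(35,255,255),100)]
    for b in k[:2]:
        q=b[:,0]+[330,100]; low=q[q[:,1]>q[:,1].max()-14]; print(n,cv2.contourArea(b),low[:,0].min(),low[:,0].max()+1,q[:,1].max()+1,q[:,1].min())
E
```

```text
pred 136.3 [363.4 389.7 174.9]
pred 132.8 [363.5 389.9 173.7]
pred 128 [363.8 390.2 172. ]
s4 896.5 364 393 174 123
s5 1011.5 364 393 173 122
s6 1017.0 362 391 176 124
```

Call:
step_arm([
  [0, 0, -0.4, 0, 0, 0],
  [0, 0, -0.6, 0, 0, 0],
  [0, 0, -0.6, 0, 0, 0],
  [0, 0, 0, 0, 0, 0],
  [0, 0, 0, 0, 0, 0],
])

```text
clock: 18.33
ee_pos: [455.6, 319.5, 245.3]
tcp_rot: [2.223, 2.218, 0.003]
force: [-0.4, -0.6, -3.0]
width: 37.0
grip_force: 62.5
```

```bash
python3 - <<'E'
from h import *
s=st(); C,im=snap('scene','s7')
S=C; c=proj(S,[[456,320,42],[456,320,22]])[0]; print(c)
h=cv2.cvtColor(im,cv2.COLOR_BGR2HSV); x,y=c.astype(int)
for r in range(y-16,y+22,2): print(r,' '.join('%3d/%3d'%(h[r,q,1],h[r,q,2]) for q in range(x-18,x+20,3)))
b=blobs(im[80:220,330:430],(12,70,60),(35,255,255),100)[0][:,0]+[330,80]; print('pot box',b.min(0),b.max(0))
E
```

```text
t18.3 [455.6 319.5 245.3] x [0.002 1.    0.001] y [ 1.    -0.002  0.002] z [ 0.002  0.001 -1.   ] q [ 0.1   0.37 -0.96  1.69  0.32  1.25 -0.93] F [-0.4 -0.6 -3. ] w 37.0 g 62.5
[376.50610226 168.34286078]
152 135/168 136/165 136/163 133/163 131/164 132/159 128/157 132/168 130/180 133/174 130/167 136/163 130/161
154 134/162 130/163 131/158 136/157 128/161 131/161 128/167 131/165 130/165 131/162 129/164 133/161 134/166
156 133/161 134/164 135/162 134/166 133/163 128/165 127/165 129/164 130/165 134/168 137/166 138/166 138/164
158 135/163 131/165 135/163 130/161 130/165 129/168 132/166 127/168 131/169 135/164 134/167 140/168 144/167
160 130/167 131/167 131/170 131/167 132/166  71/212  72/216  54/227 111/188 137/171 146/171 145/167 151/166
162 134/160 127/168 129/166 127/167 121/169  23/243  15/251  12/251  14/250 146/166 144/166 145/165 147/165
164 131/167 135/170 135/177 107/191  50/179  22/242  13/251  10/252  13/251  58/228 144/161 146/161 149/163
166 135/176 129/172  47/228  21/241  40/179  36/184  34/185  33/196  32/222  12/252  76/217 146/162 155/158
168  68/216  13/251  13/252  27
[... 484 characters left out ...]
   9/253   9/253   8/253
178  33/218  34/212  31/213  37/218  34/209  33/196  31/196  33/188  11/252   9/253   8/253   8/253   8/253
180  36/210  34/219  34/219  34/216  33/218  30/218  27/224  13/251   8/253   7/253   8/253   9/253   9/253
182  33/170  13/250   8/254   7/254   8/254   9/253   8/253   7/253   7/253   8/253   8/253   8/253   8/254
184  32/168  34/175   7/253   7/253   8/253   7/254   8/254   7/253   8/253   8/253   8/254   7/253   9/253
186  30/168  33/171  32/194   7/254   7/254   8/254   8/253   8/253   7/254   8/254   8/253  15/249  34/213
188  83/132  32/167  30/170  27/228   7/254   7/253   7/253   7/254   7/253   9/253  19/241  33/202  31/199
pot box [365 101] [396 153]
```

```bash
python3 - <<'E'
from h import *
S=cam('scene'); t=np.linspace(0,6.283,90); ci=np.c_[np.cos(t),np.sin(t),0*t]
def box(p): return np.round([p[:,0].min(),p[:,0].max(),p[:,1].max(),p[:,1].min()],1)
for L in(140,136,132,128): print('pred',L,box(proj(S,np.array([455.6,319.6,245.3-L])+31*ci)), 'foot',box(proj(S,np.array([455.6,319.6,245.3-L+98])+19*ci)))
print(cast(S,[377,172],42))
p=plan([616,287.6,215],down(0)); 
E
```

```text
pred 140 [366.1 393.5 153.4 138.8] foot [376.8 394.7 111.6 103.2]
pred 136 [366.3 393.7 151.9 137.3] foot [377.  395.  109.9 101.5]
pred 132 [366.5 394.  150.4 135.8] foot [377.3 395.3 108.2  99.8]
pred 128 [366.7 394.3 148.9 134.3] foot [377.5 395.6 106.5  98.2]
[[469.62156123 313.85045469  42.        ]]
5 x [-0.156, 0.804, 0.147, 0.001, 0.0, -0.005]
```

Call:
step_arm([
  [-0.16, 0.8, 0.15, 0, 0, 0],
  [-0.16, 0.8, 0.15, 0, 0, 0],
  [-0.16, 0.8, 0.15, 0, 0, 0],
  [-0.16, 0.8, 0.15, 0, 0, 0],
  [-0.16, 0.8, 0.15, 0, 0, 0],
])

```text
clock: 18.8
ee_pos: [616.3, 286.2, 212.6]
tcp_rot: [2.224, 2.219, -0.003]
force: [0.4, 0.5, -1.5]
width: 36.9
grip_force: 62.5
```

Call:
step_arm([
  [0, 0, 0.4, 0, 0, 0],
  [0, 0, 0.4, 0, 0, 0],
  [0, 0, 0.4, 0, 0, 0],
  [0, 0, 0.2, 0, 0, 0],
  [0, 0, 0, 0, 0, 0],
])

```text
clock: 19.22
ee_pos: [614.1, 286.5, 155.9]
tcp_rot: [-2.222, -2.219, 0.006]
force: [-0.4, -0.6, -2.7]
width: 36.7
grip_force: 62.7
```

```bash
python3 - <<'E'
from h import *
s=st(); plan([616,287.6,153],down(0),n=1)
C,im=snap('scene','s8'); D,jm=snap('top')
cv2.imwrite('pics/s8c.png',np.hstack([cv2.resize(im[140:270,340:460],(370,400),interpolation=cv2.INTER_CUBIC),cv2.resize(jm[140:300,110:250],(350,400))]))
E
```

```text
t19.2 [614.1 286.5 155.9] x [ 0.001  1.    -0.002] y [ 1.    -0.001 -0.004] z [-0.004 -0.002 -1.   ] q [ 0.04  0.7  -0.8   1.43  0.51  1.23 -0.82] F [-0.4 -0.6 -2.7] w 36.7 g 62.7
1 x [0.029, 0.048, 0.072, -0.034, 0.017, -0.014]
```

View pics/s8c.png

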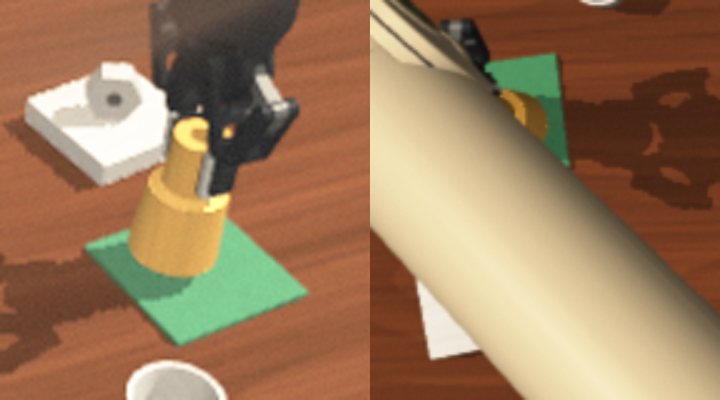

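Call:
step_arm([
  [0, 0.05, 0.1, 0, 0, 0],
  [0, 0, 0.1, 0, 0, 0],
  [0, 0, 0.05, 0, 0, 0],
  [0, 0, 0, 0, 0, 0],
])

```text
clock: 19.65
ee_pos: [617.5, 287.2, 149.6]
tcp_rot: [2.224, 2.219, 0.002]
force: [-0.2, -0.1, -1.9]
width: 36.5
grip_force: 62.6
```

Call:
step_arm([
  [0, 0, 0.05, 0, 0, 0],
  [0, 0, 0, 0, 0, 0],
])

```text
clock: 19.82
ee_pos: [617.5, 287.3, 147.8]
tcp_rot: [2.223, 2.219, 0.002]
force: [-0.5, -0.2, -2.2]
width: 36.9
grip_force: 62.7
```

Call:
step_arm([
  [0, 0, 0.05, 0, 0, 0],
  [0, 0, 0, 0, 0, 0],
])

```text
clock: 19.98
ee_pos: [617.5, 287.3, 145.7]
tcp_rot: [2.223, 2.219, 0.002]
force: [0.3, 0.5, -2.7]
width: 36.7
grip_force: 62.6
```

Call:
step_arm([
  [0, 0, 0.05, 0, 0, 0],
  [0, 0, 0, 0, 0, 0],
])

```text
clock: 20.15
ee_pos: [617.5, 287.4, 143.6]
tcp_rot: [2.223, 2.219, 0.002]
force: [-1.0, 0.3, -3.3]
width: 36.5
grip_force: 62.7
```

Call:
step_arm([
  [0, 0, 0.05, 0, 0, 0],
  [0, 0, 0, 0, 0, 0],
])

```text
clock: 20.32
ee_pos: [617.4, 287.3, 141.6]
tcp_rot: [2.223, 2.219, 0.002]
force: [1.0, 0.8, -1.6]
width: 36.6
grip_force: 62.7
```

Call:
step_arm([
  [0, 0, 0.04, 0, 0, 0],
  [0, 0, 0, 0, 0, 0],
])

```text
clock: 20.48
ee_pos: [617.7, 287.4, 140.8]
tcp_rot: [2.223, 2.219, 0.003]
force: [-0.6, -0.6, 1.4]
width: 36.9
grip_force: 63.2
```

Call:
step_arm([
  [0, 0, 0.04, 0, 0, 0],
  [0, 0, 0, 0, 0, 0],
  [0, 0, 0, 0, 0, 0],
])

```text
clock: 20.73
ee_pos: [617.8, 287.5, 140.6]
tcp_rot: [2.223, 2.218, 0.004]
force: [-4.6, -4.0, 13.1]
width: 36.7
grip_force: 64.3
```

Call:
step_arm([
  [0, 0, 0, 0, 0, 0],
  [0, 0, 0, 0, 0, 0],
  [0, 0, 0, 0, 0, 0],
  [0, 0, 0, 0, 0, 0],
  [0, 0, 0, 0, 0, 0],
], gripper=1)

```text
clock: 21.15
ee_pos: [617.5, 287.4, 138.6]
tcp_rot: [2.223, 2.219, 0.003]
force: [0.2, -0.8, -0.2]
width: 85.3
grip_force: 0.0
```

Call:
step_arm([
  [0, 0, 0, 0, 0, 0],
  [0, 0, 0, 0, 0, 0],
  [0, 0, -0.5, 0, 0, 0],
  [0, 0, -0.8, 0, 0, 0],
  [0, 0, -0.8, 0, 0, 0],
])

```text
clock: 21.57
ee_pos: [616.9, 287.0, 222.8]
tcp_rot: [-2.223, -2.219, 0.0]
force: [0.8, 0.3, 0.9]
width: 85.1
grip_force: 0.0
```

```bash
python3 - <<'E'
from h import *
st(); plan([469,225,270],down(0))
E
```

```text
t21.6 [616.9 287.  222.8] x [0.002 1.    0.   ] y [ 1.    -0.002 -0.001] z [-0.001  0.    -1.   ] q [ 0.05  0.64 -0.83  1.36  0.47  1.34 -0.79] F [0.8 0.3 0.9] w 85.1 g 0.0
5 x [-0.311, -0.739, -0.236, -0.001, -0.0, -0.003]
```

Call:
step_arm([
  [-0.31, -0.74, -0.24, 0, 0, 0],
  [-0.31, -0.74, -0.24, 0, 0, 0],
  [-0.31, -0.74, -0.24, 0, 0, 0],
  [-0.31, -0.74, -0.24, 0, 0, 0],
  [-0.31, -0.74, -0.24, 0, 0, 0],
])

```text
clock: 21.98
ee_pos: [467.8, 225.1, 270.3]
tcp_rot: [2.224, 2.219, 0.002]
force: [0.6, -1.1, 2.1]
width: 85.5
grip_force: 0.0
```

Call:
step_arm([
  [0, 0, 0, 0, 0, 0],
  [0, 0, 0, 0, 0, 0],
  [0, 0, 0, 0, 0, 0],
  [0, 0, 0, 0, 0, 0],
])

```text
clock: 22.32
ee_pos: [469.9, 225.7, 270.2]
tcp_rot: [-2.224, -2.219, -0.003]
force: [0.6, 0.4, -0.3]
width: 85.3
grip_force: 0.0
```

```bash
python3 - <<'E'
from h import *
st(); C,im=snap('wrist','w3'); h=cv2.cvtColor(im,cv2.COLOR_BGR2HSV)
c=proj(C,[466,316,42])[0]; print(c); x,y=c.astype(int)
m=cv2.inRange(h[y-70:y+90,x-80:x+80],(0,0,100),(180,60,195)); 
hol=cv2.inRange(h[y-70:y+90,x-80:x+80],(0,0,40),(180,60,99))
for nm,mm in(('grey',m),('hole',hol)):
    for k in sorted(cv2.findContours(mm,cv2.RETR_EXTERNAL,cv2.CHAIN_APPROX_NONE)[0],key=cv2.contourArea)[::-1][:2]:
        q=k[:,0]+[x-80,y-70]; ct=(q.min(0)+q.max(0))/2; print(nm,cv2.contourArea(k),q.min(0),q.max(0),cast(C,ct,42)[0].round(1))
for r in range(y-36,y+44,4): print(r,' '.join('%3d'%h[r,q,2] for q in range(x-48,x+50,4)))
e=cv2.imread('pics/s7.png')
E
```

```text
t22.3 [469.9 225.7 270.2] x [0.002 1.    0.002] y [ 1.    -0.002  0.001] z [ 0.001  0.002 -1.   ] q [ 0.33  0.25 -0.98  1.74  0.22  1.26 -0.7 ] F [ 0.6  0.4 -0.3] w 85.3 g 0.0
[274.02360586  88.03052091]
grey 1324.0 [224  76] [303 148] [456.8 296.6  42. ]
grey 2.0 [305 130] [324 133] [501.3 280.1  42. ]
52 230 228 230 232 231 228 227 229 226 230 230 232 232 225 229 229 231 227 230 229 232 229 228 131 133
56 229 227 229 231 229 228 228 229 225 227 218 231 232 223 229 229 230 226 229 229 232 229 229 171 143
60 228 226 226 229 227 230 228 228 227 224 208 209 218 223 229 228 230 227 228 229 232 230 229 186 144
64 227 228 226 226 227 231 227 227 227 207 206 208 207 208 224 227 230 228 228 229 232 231 229 204 145
68 227 230 226 227 228 231 225 225 226 215 206 207 206 209 207 209 229 229 227 228 231 231 229 219 145
72 227 230 226 227 231 229 224 225 228 227 226 209 206 207 207 222 228 230 226 228 229 232 228 222 144
76 224 228 225 226 230 226 225 226 226 227 229 226 224 206 207 227 227 229 226 228 228 231 228 225 145
80 224 226 226 224 228 226 227 226 228 227 226 227 228 226 184 227 228 229
[... 572 characters left out ...]
 140 142 140 146 218 159 183 184 202 221 226 227 227 224 225 226 230 226 223
108 228 224 227 230 225 159 141 141 141 142 140 181 185 185 219 221 226 227 226 225 225 226 228 225 225
112 229 225 225 229 226 182 186 145 140 141 168 182 185 184 228 223 225 227 227 227 226 226 226 225 226
116 228 226 224 227 226 182 186 181 179 140 185 182 185 184 230 225 223 226 228 228 226 225 225 226 227
120 227 228 223 225 227 181 184 182 183 181 185 183 182 216 229 225 223 227 228 230 226 225 226 227 227
124 226 228 224 227 230 183 185 182 184 181 183 184 180 227 229 225 223 227 229 229 225 224 227 229 227
128 227 228 225 227 230 183 185 184 185 180 182 185 182 228 229 226 223 227 229 228 225 224 227 229 227
```

```bash
python3 - <<'E'
from h import *
im=cv2.imread('pics/w3.png'); cv2.imwrite('pics/w3c.png',cv2.resize(im[20:180,200:400],(800,640))[:600])
E
```

```text
(no output)
```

View pics/w3c.png

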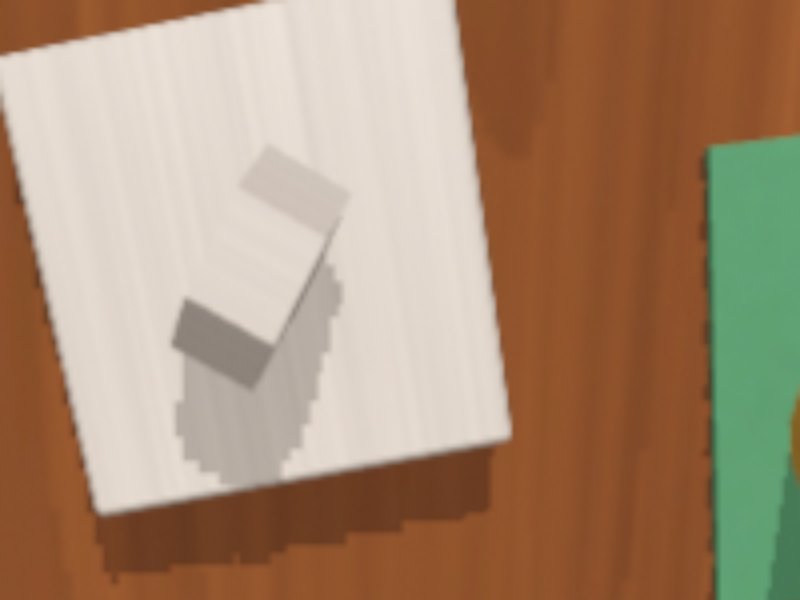

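```bash
python3 - <<'E'
from h import *
C=cam('wrist'); q=np.array([[240,185],[330,235],[272,347],[185,298]])/4+[200,20]
p=cast(C,q,61); print(p.round(1)); a=(p[1]-p[0]+p[2]-p[3]); b=p[2]-p[1]; ang=np.degrees(np.arctan2(a[1],a[0])); c=p.mean(0); print(c,ang,np.hypot(*a[:2])/2,np.hypot(*b[:2]))
w=plan([c[0],c[1],150],down(ang)); plan([c[0],c[1],102],down(ang),P0=w[0],R0=w[1],n=3)
E
```

```text
[[455.2 331.5  61. ]
 [472.6 322.4  61. ]
 [461.1 301.5  61. ]
 [443.9 310.8  61. ]]
[458.19855932 316.57406932  61.        ] -27.966807264032987 19.593265852212713 23.92221133166577
5 x [0.437, -0.147, 0.601, 0.0, -0.004, 0.928]
3 x [0.0, 0.0, 0.4, 0.0, 0.0, 0.0]
```

Call:
step_arm([
  [0.44, -0.15, 0.6, 0, 0, 0.93],
  [0.44, -0.15, 0.6, 0, 0, 0.93],
  [0.44, -0.15, 0.6, 0, 0, 0.93],
  [0.44, -0.15, 0.6, 0, 0, 0.93],
  [0.44, -0.15, 0.6, 0, 0, 0.93],
])

```text
clock: 22.78
ee_pos: [457.0, 318.4, 148.4]
tcp_rot: [-2.696, -1.612, -0.001]
force: [0.7, -0.3, 0.8]
width: 85.6
grip_force: 0.0
```

Call:
step_arm([
  [0, 0, 0, 0, 0, 0],
  [0, 0, 0, 0, 0, 0],
  [0, 0, 0, 0, 0, 0],
])

```text
clock: 23.03
ee_pos: [457.6, 317.1, 150.6]
tcp_rot: [-2.691, -1.62, -0.002]
force: [0.3, -0.1, -0.1]
width: 85.5
grip_force: 0.0
```

```bash
python3 - <<'E'
from h import *
st(); plan([458.2,316.5,102],down(-28),n=4)
E
```

```text
t23.0 [457.6 317.1 150.6] x [0.468 0.884 0.001] y [ 0.884 -0.468  0.   ] z [ 0.001  0.001 -1.   ] q [ 0.01  0.46 -0.84  1.78  0.38  1.08 -1.46] F [ 0.3 -0.1 -0.1] w 85.5 g 0.0
4 x [-0.002, 0.005, 0.304, 0.0, -0.003, 0.005]
```

Call:
step_arm([
  [0, 0, 0.3, 0, 0, 0],
  [0, 0, 0.3, 0, 0, 0],
  [0, 0, 0.3, 0, 0, 0],
  [0, 0, 0.3, 0, 0, 0],
  [0, 0, 0, 0, 0, 0],
])

```text
clock: 23.45
ee_pos: [456.5, 315.6, 99.6]
tcp_rot: [2.693, 1.617, -0.003]
force: [-1.1, -1.0, -0.5]
width: 85.6
grip_force: 0.0
```

Call:
step_arm([
  [0, 0, 0, 0, 0, 0],
  [0, 0, 0, 0, 0, 0],
  [0, 0, 0, 0, 0, 0],
  [0, 0, 0, 0, 0, 0],
  [0, 0, 0, 0, 0, 0],
], gripper=0)

```text
clock: 23.87
ee_pos: [457.6, 317.2, 103.0]
tcp_rot: [2.693, 1.618, 0.004]
force: [-0.3, 0.2, -1.3]
width: 25.3
grip_force: 0.0
```

Call:
step_arm([
  [0, 0, 0, 0, 0, 0],
  [0, 0, 0, 0, 0, 0],
  [0, 0, 0, 0, 0, 0],
  [0, 0, 0, 0, 0, 0],
])

```text
clock: 24.2
ee_pos: [457.7, 317.3, 103.1]
tcp_rot: [2.693, 1.618, 0.004]
force: [-0.7, 0.0, 5.6]
width: 19.1
grip_force: 59.1
```

Call:
step_arm([
  [0, 0, -0.4, 0, 0, 0],
  [0, 0, -0.8, 0, 0, 0],
  [0, 0, -0.9, 0, 0, 0],
  [0, 0, -0.9, 0, 0, 0],
  [0, 0, 0, 0, 0, 0],
])

```text
clock: 24.62
ee_pos: [458.7, 319.0, 229.0]
tcp_rot: [-2.693, -1.618, -0.016]
force: [0.2, 1.6, -1.0]
width: 19.0
grip_force: 58.8
```

```bash
python3 - <<'E'
from h import *
st(); plan([600,-290,200],down(0))
E
```

```text
t24.6 [458.7 319.  229. ] x [0.469 0.883 0.009] y [ 0.883 -0.469  0.005] z [ 0.009  0.005 -1.   ] q [ 0.05  0.36 -0.89  1.71  0.3   1.2  -1.4 ] F [ 0.2  1.6 -1. ] w 19.0 g 58.8
19 x [-0.735, 0.387, 0.036, 0.004, -0.004, -0.246]
```

Call:
step_arm([
  [-0.735, 0.387, 0.03, 0, 0, -0.246],
  [-0.735, 0.387, 0.03, 0, 0, -0.246],
  [-0.735, 0.387, 0.03, 0, 0, -0.246],
  [-0.735, 0.387, 0.03, 0, 0, -0.246],
  [-0.735, 0.387, 0.03, 0, 0, -0.246],
])

```text
clock: 25.03
ee_pos: [464.6, 149.4, 215.9]
tcp_rot: [2.582, 1.789, 0.002]
force: [0.4, -1.0, -1.0]
width: 18.9
grip_force: 58.8
```

Call:
step_arm([
  [-0.735, 0.387, 0.03, 0, 0, -0.246],
  [-0.735, 0.387, 0.03, 0, 0, -0.246],
  [-0.735, 0.387, 0.03, 0, 0, -0.246],
  [-0.735, 0.387, 0.03, 0, 0, -0.246],
  [-0.735, 0.387, 0.03, 0, 0, -0.246],
])

```text
clock: 25.45
ee_pos: [493.8, -14.2, 210.0]
tcp_rot: [2.461, 1.951, 0.002]
force: [0.7, -0.1, -1.7]
width: 19.2
grip_force: 58.7
```

Call:
step_arm([
  [-0.735, 0.387, 0.03, 0, 0, -0.246],
  [-0.735, 0.387, 0.03, 0, 0, -0.246],
  [-0.735, 0.387, 0.03, 0, 0, -0.246],
  [-0.735, 0.387, 0.03, 0, 0, -0.246],
  [-0.735, 0.387, 0.03, 0, 0, -0.246],
])

```text
clock: 25.87
ee_pos: [543.9, -172.6, 203.6]
tcp_rot: [2.331, 2.106, 0.002]
force: [1.0, -0.3, -1.9]
width: 19.1
grip_force: 58.7
```

Call:
step_arm([
  [-0.735, 0.387, 0.03, 0, 0, -0.246],
  [-0.735, 0.387, 0.03, 0, 0, -0.246],
  [-0.735, 0.387, 0.03, 0, 0, -0.246],
  [-0.735, 0.387, 0.03, 0, 0, -0.246],
  [0, 0, 0, 0, 0, 0],
])

```text
clock: 26.28
ee_pos: [598.0, -299.3, 197.2]
tcp_rot: [2.226, 2.215, -0.001]
force: [-1.4, -1.8, -1.7]
width: 19.2
grip_force: 59.1
```

Call:
step_arm([
  [0, 0, 0, 0, 0, 0],
  [0, 0, 0, 0, 0, 0],
])

```text
clock: 26.45
ee_pos: [598.1, -291.3, 198.6]
tcp_rot: [-2.22, -2.222, -0.003]
force: [0.6, 0.3, -0.7]
width: 19.3
grip_force: 59.1
```

```bash
python3 - <<'E'
from h import *
st(); plan([605,-290,90],down(0),n=5)
C,im=snap('scene'); 
for k in blobs(im,(12,90,70),(35,255,255),6):
    q=k[:,0]; m=q.mean(0)
    if 60<m[0]<190 and 230<m[1]<330: print(cv2.contourArea(k),m,cast(C,m,12)[0].round())
E
```

```text
t26.4 [ 598.1 -291.3  198.6] x [-0.001  1.     0.002] y [1.    0.001 0.001] z [ 0.001  0.002 -1.   ] q [ 0.82  0.57 -0.62  1.44  0.33  1.24  0.17] F [ 0.6  0.3 -0.7] w 19.3 g 59.1
5 x [0.006, 0.034, 0.543, 0.001, -0.004, 0.002]
220.0 [121.44642857 275.        ] [ 560. -292.   12.]
```

Call:
step_arm([
  [0.4, 0, 0.2, 0, 0, 0],
  [0.5, 0, 0.6, 0, 0, 0],
  [0.35, 0, 0.6, 0, 0, 0],
  [0, 0, 0.6, 0, 0, 0],
  [0, 0, 0.6, 0, 0, 0],
])

```text
clock: 26.92
ee_pos: [598.5, -239.2, 95.2]
tcp_rot: [2.216, 2.225, 0.004]
force: [-0.7, -1.0, -1.1]
width: 19.2
grip_force: 59.1
```

Call:
step_arm([
  [0, 0, 0.1, 0, 0, 0],
  [0, 0, 0, 0, 0, 0],
  [0, 0, 0, 0, 0, 0],
  [0, 0, 0, 0, 0, 0],
])

```text
clock: 27.25
ee_pos: [599.3, -242.0, 93.5]
tcp_rot: [2.219, 2.22, 0.004]
force: [-0.2, -0.9, -0.9]
width: 19.3
grip_force: 59.0
```

Call:
step_arm([
  [0, 0, 0.08, 0, 0, 0],
  [0, 0, 0.07, 0, 0, 0],
  [0, 0, 0, 0, 0, 0],
  [0, 0, 0, 0, 0, 0],
])

```text
clock: 27.58
ee_pos: [598.9, -242.2, 86.2]
tcp_rot: [2.22, 2.22, 0.004]
force: [0.8, -0.8, 2.7]
width: 19.1
grip_force: 59.4
```

Call:
step_arm([
  [0, 0, 0, 0, 0, 0],
  [0, 0, 0, 0, 0, 0],
  [0, 0, 0, 0, 0, 0],
  [0, 0, 0, 0, 0, 0],
  [0, 0, 0, 0, 0, 0],
], gripper=0.5)

```text
clock: 28.0
ee_pos: [598.3, -241.8, 85.4]
tcp_rot: [2.221, 2.222, 0.003]
force: [0.6, 0.3, -0.1]
width: 42.7
grip_force: 0.0
```

Call:
step_arm([
  [0, 0, -0.3, 0, 0, 0],
  [0, 0, -0.8, 0, 0, 0],
  [0, 0, -0.9, 0, 0, 0],
  [0, 0, -0.9, 0, 0, 0],
  [0, 0, -0.9, 0, 0, 0],
])

```text
clock: 28.42
ee_pos: [597.9, -241.7, 240.1]
tcp_rot: [2.22, 2.222, 0.003]
force: [1.0, -0.0, 0.3]
width: 43.0
grip_force: 0.0
```

```bash
python3 - <<'E'
from h import *
st()
T,im=snap('top','t9')
for nm,lo,hi in(('yel',(15,90,90),(36,255,255)),('pur',(130,80,50),(155,255,255)),):
  for k in blobs(im,lo,hi,15):
    m=cv2.minEnclosingCircle(k)[0]; print(nm,cv2.contourArea(k),np.round(m),cast(T,m,14)[0].round())
plan([640,-110,270],down(0))
E
```

```text
t28.4 [ 597.9 -241.7  240.1] x [-0.001  1.     0.001] y [1.    0.001 0.002] z [ 0.002  0.001 -1.   ] q [ 0.79  0.49 -0.65  1.46  0.3   1.29  0.11] F [ 1.  -0.   0.3] w 43.0 g 0.0
yel 2072.0 [101.  76.] [890. 440.  14.]
yel 978.5 [289. 198.] [587.   0.  14.]
yel 651.0 [165. 187.] [620. 289.  14.]
yel 442.0 [219. 291.] [378. 167.  14.]
yel 359.5 [292. 230.] [512.  -3.  14.]
yel 84.5 [285. 252.] [463.  14.  14.]
yel 82.5 [304. 154.] [688. -37.  14.]
yel 50.0 [447. 141.] [ 712. -371.   14.]
yel 48.0 [434. 173.] [ 637. -338.   14.]
yel 47.0 [454. 148.] [ 693. -385.   14.]
yel 39.5 [417. 213.] [ 546. -293.   14.]
pur 69.0 [328. 143.] [714. -94.  14.]
pur 68.5 [300. 130.] [746. -28.  14.]
5 x [0.66, 0.199, -0.108, 0.021, 0.005, 0.002]
```

Call:
step_arm([
  [0.73, 0.45, -0.15, 0, 0, 0],
  [0.73, 0.45, -0.15, 0, 0, 0],
  [0.73, 0.45, -0.15, 0, 0, 0],
  [0.73, 0.45, -0.15, 0, 0, 0],
  [0.73, 0.45, -0.15, 0, 0, 0],
])

```text
clock: 28.88
ee_pos: [688.6, -94.6, 268.9]
tcp_rot: [2.22, 2.221, 0.003]
force: [0.3, -0.4, 0.4]
width: 42.8
grip_force: 0.0
```

Call:
step_arm([
  [0, 0, 0.5, 0, 0, 0],
  [0, 0, 0.5, 0, 0, 0],
  [0, 0, 0.5, 0, 0, 0],
  [0, 0, 0, 0, 0, 0],
  [0, 0, 0, 0, 0, 0],
], gripper=0.75)

```text
clock: 29.3
ee_pos: [687.7, -96.0, 207.6]
tcp_rot: [-2.22, -2.221, -0.001]
force: [-0.3, -0.4, 0.1]
width: 64.2
grip_force: 0.0
```

```bash
cat >> h.py <<'E'
def hexa(near,ztop=14):
    """centre and flat-normal angle (mod 60 deg) of the brass hexagon near a world point"""
    C,im=snap('wrist'); m=cv2.inRange(cv2.cvtColor(im,cv2.COLOR_BGR2HSV),np.array((15,90,110)),np.array((36,255,255)))
    best=None
    for k in cv2.findContours(m,cv2.RETR_EXTERNAL,cv2.CHAIN_APPROX_NONE)[0]:
        if cv2.contourArea(k)<150: continue
        p=cast(C,cv2.convexHull(k)[:,0],ztop)[:,:2]; d=np.linalg.norm(p.mean(0)-near[:2])
        if best is None or d<best[0]: best=(d,p,cv2.contourArea(k))
    d,p,a=best; w=[np.ptp(p@np.array([np.cos(t),np.sin(t)])) for t in np.radians(range(180))]
    t6=[w[i]+w[i+60]+w[i+120] for i in range(60)]; ang=int(np.argmin(t6))
    c=(p.min(0)+p.max(0))/2; print('hex',c.round(1),'area',a,'flat normal',ang,'widths',[round(w[ang+j],1) for j in(0,60,120)],'max',round(max(w),1)); return c,ang
E
python3 - <<'E'
from h import *
st(); hexa([688,-36])
E
```

```text
t29.3 [687.7 -96.  207.6] x [-0.     1.     0.001] y [1. 0. 0.] z [ 0.     0.001 -1.   ] q [ 0.51  0.63 -0.66  1.34  0.38  1.29 -0.16] F [-0.3 -0.4  0.1] w 64.2 g 0.0
hex [688.7 -36.8] area 752.5 flat normal 10 widths [np.float64(23.0), np.float64(23.4), np.float64(23.3)] max 26.1
```

```bash
python3 - <<'E'
from h import *
w=plan([688.5,-36.5,110],down(10)); plan([688.5,-36.5,75],down(10),P0=w[0],R0=w[1],n=3)
E
```

```text
4 x [0.371, 0.025, 0.619, 0.006, -0.002, -0.416]
3 x [0.0, 0.0, 0.292, 0.0, 0.0, 0.0]
```

Call:
step_arm([
  [0.37, 0.025, 0.6, 0, 0, -0.42],
  [0.37, 0.025, 0.6, 0, 0, -0.42],
  [0.37, 0.025, 0.6, 0, 0, -0.42],
  [0.37, 0.025, 0.6, 0, 0, -0.42],
  [0, 0, 0, 0, 0, 0],
], gripper=0.5)

```text
clock: 29.77
ee_pos: [686.6, -32.8, 108.9]
tcp_rot: [-2.007, -2.411, -0.001]
force: [-0.8, 0.9, -0.5]
width: 42.7
grip_force: 0.0
```

Call:
step_arm([
  [0, 0, 0, 0, 0, 0],
  [0, 0, 0, 0, 0, 0],
  [0, 0, 0, 0, 0, 0],
])

```text
clock: 30.02
ee_pos: [689.6, -38.1, 114.3]
tcp_rot: [2.018, 2.403, 0.005]
force: [0.3, -0.3, 0.9]
width: 43.2
grip_force: 0.0
```

```bash
python3 - <<'E'
from h import *
st(); plan([688.5,-36.5,75],down(10),n=4)
E
```

```text
t30.0 [689.6 -38.1 114.3] x [-0.173  0.985 -0.001] y [0.985 0.173 0.005] z [ 0.005  0.    -1.   ] q [ 0.44  0.72 -0.66  1.43  0.46  1.14 -0.12] F [ 0.3 -0.3  0.9] w 43.2 g 0.0
4 x [0.011, -0.006, 0.246, 0.012, 0.002, -0.002]
```

Call:
step_arm([
  [0.01, 0, 0.25, 0, 0, 0],
  [0.01, 0, 0.25, 0, 0, 0],
  [0.01, 0, 0.25, 0, 0, 0],
  [0.01, 0, 0.22, 0, 0, 0],
  [0, 0, 0, 0, 0, 0],
])

```text
clock: 30.43
ee_pos: [687.9, -35.1, 71.6]
tcp_rot: [-2.017, -2.408, -0.002]
force: [-0.6, -0.2, -0.4]
width: 42.9
grip_force: 0.0
```

Call:
step_arm([
  [0, 0, 0, 0, 0, 0],
  [0, 0, 0, 0, 0, 0],
  [0, 0, 0, 0, 0, 0],
  [0, 0, 0, 0, 0, 0],
  [0, 0, 0, 0, 0, 0],
], gripper=0)

```text
clock: 30.85
ee_pos: [688.3, -34.9, 73.2]
tcp_rot: [2.017, 2.408, 0.003]
force: [-0.6, 1.2, 6.2]
width: 20.3
grip_force: 60.8
```

Call:
step_arm([
  [0, 0, -0.1, 0, 0, 0],
  [0, 0, -0.6, 0, 0, 0],
  [0, 0, -0.8, 0, 0, 0],
  [0, 0, -0.9, 0, 0, 0],
  [0, 0, -0.6, 0, 0, 0],
])

```text
clock: 31.27
ee_pos: [688.3, -34.9, 195.8]
tcp_rot: [2.016, 2.407, 0.005]
force: [0.7, -0.4, 0.4]
width: 20.4
grip_force: 58.8
```

```bash
python3 - <<'E'
from h import *
st(); plan([600,-335,140],down(0))
E
```

```text
t31.3 [688.3 -34.9 195.8] x [-0.176  0.984  0.001] y [0.984 0.176 0.003] z [ 0.003  0.001 -1.   ] q [ 0.45  0.64 -0.7   1.37  0.41  1.27 -0.09] F [ 0.7 -0.4  0.4] w 20.4 g 58.8
10 x [-0.726, -0.293, 0.139, 0.003, -0.001, 0.169]
```

Call:
step_arm([
  [-0.73, -0.29, 0.14, 0, 0, 0.17],
  [-0.73, -0.29, 0.14, 0, 0, 0.17],
  [-0.73, -0.29, 0.14, 0, 0, 0.17],
  [-0.73, -0.29, 0.14, 0, 0, 0.17],
  [-0.73, -0.29, 0.14, 0, 0, 0.17],
])

```text
clock: 31.68
ee_pos: [650.4, -189.2, 164.1]
tcp_rot: [2.123, 2.315, 0.002]
force: [-0.1, 0.1, -1.2]
width: 20.4
grip_force: 58.8
```

Call:
step_arm([
  [-0.73, -0.29, 0.14, 0, 0, 0.17],
  [-0.73, -0.29, 0.14, 0, 0, 0.17],
  [-0.73, -0.29, 0.14, 0, 0, 0.17],
  [-0.73, -0.29, 0.14, 0, 0, 0.17],
  [-0.73, -0.29, 0.14, 0, 0, 0.17],
])

```text
clock: 32.1
ee_pos: [599.9, -337.8, 135.8]
tcp_rot: [-2.224, -2.219, -0.002]
force: [-0.4, -0.2, -0.5]
width: 20.1
grip_force: 58.8
```

Call:
step_arm([
  [0, 0, 0, 0, 0, 0],
  [0, 0, 0, 0, 0, 0],
  [0, 0, 0, 0, 0, 0],
  [0, 0, 0, 0, 0, 0],
])

```text
clock: 32.43
ee_pos: [601.4, -334.8, 136.6]
tcp_rot: [2.221, 2.222, 0.004]
force: [0.4, 1.0, 0.6]
width: 20.1
grip_force: 58.8
```

```bash
python3 - <<'E'
from h import *
st(); plan([600,-338,85],down(0),n=4)
E
```

```text
t32.4 [ 601.4 -334.8  136.6] x [-0.     1.     0.002] y [1.    0.    0.002] z [ 0.002  0.002 -1.   ] q [ 0.85  0.67 -0.6   1.42  0.39  1.16  0.2 ] F [0.4 1.  0.6] w 20.1 g 58.8
4 x [-0.02, -0.009, 0.322, 0.005, -0.004, 0.001]
```

Call:
step_arm([
  [0, 0, 0.32, 0, 0, 0],
  [0, 0, 0.32, 0, 0, 0],
  [0, 0, 0.32, 0, 0, 0],
  [0, 0, 0.3, 0, 0, 0],
  [0, 0, 0, 0, 0, 0],
])

```text
clock: 32.85
ee_pos: [599.2, -335.5, 81.9]
tcp_rot: [-2.219, -2.217, -0.0]
force: [-0.8, -0.7, -0.7]
width: 20.2
grip_force: 58.8
```

Call:
step_arm([
  [0, 0, 0, 0, 0, 0],
  [0, 0, 0, 0, 0, 0],
  [0, 0, 0, 0, 0, 0],
  [0, 0, 0, 0, 0, 0],
  [0, 0, 0, 0, 0, 0],
], gripper=0.5)

```text
clock: 33.27
ee_pos: [601.1, -336.6, 86.8]
tcp_rot: [2.222, 2.219, 0.003]
force: [-1.1, -0.4, -0.4]
width: 42.5
grip_force: 0.0
```

Call:
step_arm([
  [0, 0, -0.3, 0, 0, 0],
  [0, 0, -0.8, 0, 0, 0],
  [0, 0, -0.9, 0, 0, 0],
  [0, 0, -0.9, 0, 0, 0],
  [0, 0, 0, 0, 0, 0],
])

```text
clock: 33.68
ee_pos: [603.5, -337.2, 211.9]
tcp_rot: [2.215, 2.211, 0.009]
force: [0.8, -0.9, 0.6]
width: 42.7
grip_force: 0.0
```

```bash
python3 - <<'E'
from h import *
st(); plan([463,-45,210],down(0))
E
```

```text
t33.7 [ 603.5 -337.2  211.9] x [ 0.002  1.    -0.004] y [ 1.    -0.002  0.012] z [ 0.012 -0.004 -1.   ] q [ 0.86  0.6  -0.62  1.36  0.35  1.27  0.23] F [ 0.8 -0.9  0.6] w 42.7 g 0.0
10 x [0.73, -0.352, 0.001, 0.012, 0.004, -0.002]
```

Call:
step_arm([
  [0.73, -0.35, 0, 0, 0, 0],
  [0.73, -0.35, 0, 0, 0, 0],
  [0.73, -0.35, 0, 0, 0, 0],
  [0.73, -0.35, 0, 0, 0, 0],
  [0.73, -0.35, 0, 0, 0, 0],
])

```text
clock: 34.1
ee_pos: [530.2, -189.1, 203.0]
tcp_rot: [2.222, 2.219, 0.003]
force: [0.5, 0.9, 1.0]
width: 42.4
grip_force: 0.0
```

Call:
step_arm([
  [0.73, -0.35, 0, 0, 0, 0],
  [0.73, -0.35, 0, 0, 0, 0],
  [0.73, -0.35, 0, 0, 0, 0],
  [0.73, -0.35, 0, 0, 0, 0],
  [0.73, -0.35, 0, 0, 0, 0],
])

```text
clock: 34.52
ee_pos: [460.4, -42.9, 202.9]
tcp_rot: [2.222, 2.219, 0.003]
force: [0.2, -0.1, -0.4]
width: 42.8
grip_force: 0.0
```

Call:
step_arm([
  [0, 0, 0, 0, 0, 0],
  [0, 0, 0, 0, 0, 0],
  [0, 0, 0, 0, 0, 0],
  [0, 0, 0, 0, 0, 0],
])

```text
clock: 34.85
ee_pos: [461.6, -45.3, 202.6]
tcp_rot: [2.224, 2.217, 0.003]
force: [-0.1, -0.3, -0.1]
width: 42.6
grip_force: 0.0
```

```bash
python3 - <<'E'
from h import *
st(); c,a=hexa([463,15]); a=min([a,a-60],key=abs); plan([c[0],c[1],110],down(a))
E
```

```text
t34.9 [461.6 -45.3 202.6] x [0.003 1.    0.001] y [ 1.    -0.003  0.002] z [ 0.002  0.001 -1.   ] q [ 0.8   0.14 -0.84  1.96  0.12  1.09 -0.09] F [-0.1 -0.3 -0.1] w 42.6 g 0.0
hex [462.3  13.9] area 785.5 flat normal 30 widths [np.float64(23.1), np.float64(23.0), np.float64(23.1)] max 26.4
6 x [0.243, 0.056, 0.385, 0.003, -0.001, -0.838]
```

```bash
python3 - <<'E'
from h import *
plan([462.3,14.3,115],down(90))
E
```

```text
16 x [0.076, 0.07, 0.137, 0.001, 0.0, -0.939]
```

Call:
step_arm([
  [0.076, 0.07, 0.1, 0, 0, -0.94],
  [0.076, 0.07, 0.1, 0, 0, -0.94],
  [0.076, 0.07, 0.1, 0, 0, -0.94],
  [0.076, 0.07, 0.1, 0, 0, -0.94],
  [0.076, 0.07, 0.1, 0, 0, -0.94],
])

```text
clock: 35.32
ee_pos: [472.3, -27.5, 182.0]
tcp_rot: [1.611, 2.697, 0.003]
force: [1.0, 0.3, -0.4]
width: 42.8
grip_force: 0.0
```

Call:
step_arm([
  [0.076, 0.07, 0.1, 0, 0, -0.94],
  [0.076, 0.07, 0.1, 0, 0, -0.94],
  [0.076, 0.07, 0.1, 0, 0, -0.94],
  [0.076, 0.07, 0.1, 0, 0, -0.94],
  [0.076, 0.07, 0.1, 0, 0, -0.94],
])

```text
clock: 35.73
ee_pos: [473.4, -7.0, 162.0]
tcp_rot: [0.905, 3.008, 0.003]
force: [0.1, -0.0, 0.9]
width: 42.4
grip_force: 0.0
```

Call:
step_arm([
  [0.076, 0.07, 0.1, 0, 0, -0.94],
  [0.076, 0.07, 0.1, 0, 0, -0.94],
  [0.076, 0.07, 0.1, 0, 0, -0.94],
  [0.076, 0.07, 0.1, 0, 0, -0.94],
  [0.076, 0.07, 0.1, 0, 0, -0.94],
])

```text
clock: 36.15
ee_pos: [464.8, 11.7, 142.0]
tcp_rot: [0.145, 3.137, 0.003]
force: [0.8, -0.4, 0.1]
width: 42.7
grip_force: 0.0
```

Call:
step_arm([
  [0.076, 0.07, 0.1, 0, 0, -0.94],
  [0, 0, 0, 0, 0, 0],
  [0, 0, 0, 0, 0, 0],
  [0, 0, 0, 0, 0, 0],
])

```text
clock: 36.48
ee_pos: [462.1, 14.7, 138.4]
tcp_rot: [0.003, 3.14, 0.002]
force: [0.1, 0.2, 1.2]
width: 42.7
grip_force: 0.0
```

```bash
python3 - <<'E'
from h import *
st(); plan([462.3,14.3,77],down(90),n=5)
E
```

```text
t36.5 [462.1  14.7 138.4] x [-1.     0.002 -0.002] y [0.002 1.    0.001] z [ 0.002  0.001 -1.   ] q [ 0.84  0.32 -1.07  2.02  0.34  0.99  1.17] F [0.1 0.2 1.2] w 42.7 g 0.0
5 x [-0.001, -0.002, 0.307, 0.002, 0.003, -0.003]
```

Call:
step_arm([
  [0, 0, 0.31, 0, 0, 0],
  [0, 0, 0.31, 0, 0, 0],
  [0, 0, 0.31, 0, 0, 0],
  [0, 0, 0.31, 0, 0, 0],
  [0, 0, 0.3, 0, 0, 0],
])

```text
clock: 36.9
ee_pos: [462.2, 14.9, 76.3]
tcp_rot: [0.001, 3.14, 0.001]
force: [-0.0, 0.2, 0.2]
width: 42.5
grip_force: 0.0
```

Call:
step_arm([
  [0, 0, 0, 0, 0, 0],
  [0, 0, 0, 0, 0, 0],
  [0, 0, 0, 0, 0, 0],
])

```text
clock: 37.15
ee_pos: [462.3, 15.3, 77.4]
tcp_rot: [-0.002, 3.139, 0.002]
force: [-0.4, -0.3, 0.3]
width: 42.8
grip_force: 0.0
```

Call:
step_arm([
  [0, 0, 0, 0, 0, 0],
  [0, 0, 0, 0, 0, 0],
  [0, 0, 0, 0, 0, 0],
  [0, 0, 0, 0, 0, 0],
  [0, 0, 0, 0, 0, 0],
], gripper=0)

```text
clock: 37.57
ee_pos: [462.3, 15.3, 77.6]
tcp_rot: [-0.003, 3.139, 0.0]
force: [-1.9, -1.0, 9.4]
width: 20.2
grip_force: 58.5
```

Call:
step_arm([
  [0, 0, -0.1, 0, 0, 0],
  [0, 0, -0.6, 0, 0, 0],
  [0, 0, -0.9, 0, 0, 0],
  [0, 0, -0.9, 0, 0, 0],
  [0, 0, -0.6, 0, 0, 0],
])

```text
clock: 37.98
ee_pos: [462.1, 16.0, 203.7]
tcp_rot: [-0.006, 3.138, 0.001]
force: [1.3, -0.3, -0.3]
width: 19.5
grip_force: 59.0
```

```bash
python3 - <<'E'
from h import *
st(); plan([512,-255,140],down(0)); plan([512,-255,140],down(90))
E
```

```text
t38.0 [462.1  16.  203.7] x [-1.    -0.004 -0.004] y [-0.004  1.     0.001] z [ 0.004  0.001 -1.   ] q [ 0.94  0.21 -1.15  1.96  0.21  1.1   1.28] F [ 1.3 -0.3 -0.3] w 19.5 g 59.0
16 x [-0.379, -0.291, 0.1, 0.002, 0.001, 0.94]
9 x [-0.137, -0.753, 0.177, 0.001, 0.004, 0.004]
```

Call:
step_arm([
  [-0.13, -0.8, 0, 0, 0, 0],
  [-0.13, -0.8, 0, 0, 0, 0],
  [-0.13, -0.8, 0, 0, 0, 0],
  [-0.13, -0.8, 0, 0, 0, 0],
  [-0.13, -0.8, 0, 0, 0, 0],
])

```text
clock: 38.4
ee_pos: [487.9, -146.4, 201.1]
tcp_rot: [-0.004, 3.14, 0.0]
force: [1.2, 0.2, 0.8]
width: 19.6
grip_force: 59.0
```

Call:
step_arm([
  [-0.13, -0.8, 0.2, 0, 0, 0],
  [-0.13, -0.8, 0.4, 0, 0, 0],
  [-0.13, -0.8, 0.4, 0, 0, 0],
  [-0.13, -0.8, 0.4, 0, 0, 0],
  [0, 0, 0, 0, 0, 0],
])

```text
clock: 38.82
ee_pos: [507.1, -279.7, 141.2]
tcp_rot: [-0.009, -3.14, -0.002]
force: [-1.6, -0.8, -0.8]
width: 19.4
grip_force: 59.0
```

Call:
step_arm([
  [0, 0, 0, 0, 0, 0],
  [0, 0, 0, 0, 0, 0],
  [0, 0, 0, 0, 0, 0],
])

```text
clock: 39.07
ee_pos: [509.6, -271.4, 145.3]
tcp_rot: [-0.007, 3.139, 0.001]
force: [0.5, 0.2, -0.3]
width: 19.7
grip_force: 59.0
```

```bash
python3 - <<'E'
from h import *
st(); plan([507,-275,86],down(90),n=4)
E
```

```text
t39.1 [ 509.6 -271.4  145.3] x [-1.    -0.004 -0.002] y [-0.004  1.     0.001] z [ 0.002  0.001 -1.   ] q [ 1.12  0.53 -0.89  1.73  0.45  1.1   1.66] F [ 0.5  0.2 -0.3] w 19.7 g 59.0
4 x [0.017, -0.023, 0.371, 0.002, 0.006, 0.01]
```

Call:
step_arm([
  [0.02, -0.02, 0.37, 0, 0, 0],
  [0.02, -0.02, 0.37, 0, 0, 0],
  [0.02, -0.02, 0.37, 0, 0, 0],
  [0.02, -0.02, 0.36, 0, 0, 0],
  [0, 0, 0, 0, 0, 0],
])

```text
clock: 39.48
ee_pos: [504.5, -275.3, 82.1]
tcp_rot: [0.004, -3.139, -0.005]
force: [0.2, -0.4, 0.2]
width: 19.9
grip_force: 63.9
```

Call:
step_arm([
  [0, 0, 0, 0, 0, 0],
  [0, 0, 0, 0, 0, 0],
  [0, 0, 0, 0, 0, 0],
  [0, 0, 0, 0, 0, 0],
  [0, 0, 0, 0, 0, 0],
], gripper=0.5)

```text
clock: 39.9
ee_pos: [506.4, -275.9, 86.2]
tcp_rot: [-0.004, 3.139, 0.001]
force: [0.3, -0.1, 1.0]
width: 42.5
grip_force: 0.0
```

Call:
step_arm([
  [0, 0, -0.3, 0, 0, 0],
  [0, 0, -0.8, 0, 0, 0],
  [0, 0, -0.9, 0, 0, 0],
  [0, 0, -0.9, 0, 0, 0],
  [0, 0, -0.9, 0, 0, 0],
])

```text
clock: 40.32
ee_pos: [505.7, -275.4, 240.4]
tcp_rot: [-0.005, 3.14, 0.001]
force: [0.7, -0.4, -0.1]
width: 42.3
grip_force: 0.0
```

Call:
step_arm([
  [0.9, -0.5, -0.8, 0, 0, 0],
  [0.9, -0.5, -0.8, 0, 0, 0],
  [0.6, -0.8, -0.2, 0, 0, 0],
  [0, -0.9, 0, 0, 0, 0],
  [0, -0.9, 0, 0, 0, 0],
])

```text
clock: 40.73
ee_pos: [423.1, -414.2, 299.3]
tcp_rot: [-0.001, 3.14, -0.006]
force: [1.4, 0.4, 0.2]
width: 42.8
grip_force: 0.0
```

Call:
step_arm([
  [0, -0.9, 0, 0, 0, 0],
  [0, -0.9, 0, 0, 0, 0],
  [0, -0.9, 0, 0, 0, 0],
  [0, 0, 0, 0, 0, 0],
  [0, 0, 0, 0, 0, 0],
])

```text
clock: 41.15
ee_pos: [424.1, -521.8, 296.4]
tcp_rot: [0.0, 3.14, 0.003]
force: [-0.2, 0.2, -0.9]
width: 42.5
grip_force: 0.0
```

```bash
python3 - <<'E'
from h import *
st()
T,im=snap('top','tf'); S,sc=snap('scene','sf'); old=cv2.imread('pics/top0.png')
for nm,lo,hi in(('yel',(15,90,90),(36,255,255)),('pur',(130,80,50),(155,255,255)),('red',(0,200,120),(4,255,255))):
  for k in blobs(im,lo,hi,15):
    r=cv2.minAreaRect(k); print(nm,cv2.contourArea(k),np.round(r[0]),np.round(r[1]),cast(T,r[0],14)[0].round())
x0,y0,x1,y1=375,155,460,250
h=cv2.cvtColor(im,cv2.COLOR_BGR2HSV)[y0:y1,x0:x1]; m=cv2.inRange(h,(0,0,0),(100,255,255))|cv2.inRange(h,(126,0,0),(180,255,255))|cv2.inRange(h,(0,0,0),(180,110,255))
for k in cv2.findContours(m,cv2.RETR_EXTERNAL,cv2.CHAIN_APPROX_NONE)[0]:
    if cv2.contourArea(k)>10: q=cv2.minAreaRect(k); c=np.array(q[0])+[x0,y0]; print('in tray',cv2.contourArea(k),c.round(),np.round(q[1]),cast(T,c,14)[0].round())
d=cv2.absdiff(im,old).max(2)>50; d=cv2.morphologyEx(d.astype(np.uint8),cv2.MORPH_OPEN,np.ones((3,3)))
for k in cv2.findContours(d,cv2.RETR_EXTERNAL,cv2.CHAIN_APPROX_SIMPLE)[0]: print('changed',cv2.boundingRect(k))
# pot foot in scene
S0=cv2.imread('pics/scene0.png')
for n,i in(('before',S0),('after',sc)):
    b=[k for k in blobs(i[170:250,370:440],(12,90,70),(35,255,255),100)]; print(n,cv2.boundingRect(b[0]))
E
```

```text
t41.1 [ 424.1 -521.8  296.4] x [-1.     0.    -0.002] y [0.    1.    0.002] z [ 0.002  0.002 -1.   ] q [ 1.38  0.57 -0.84  1.3   0.42  1.45  2.14] F [-0.2  0.2 -0.9] w 42.5 g 0.0
yel 2074.5 [101.  74.] [60. 46.] [894. 439.  14.]
yel 979.5 [290. 198.] [28. 64.] [586.   0.  14.]
yel 653.0 [165. 187.] [34. 25.] [620. 289.  14.]
yel 440.5 [219. 291.] [22. 22.] [378. 167.  14.]
yel 360.5 [292. 231.] [20. 64.] [511.  -3.  14.]
yel 72.5 [410. 230.] [ 9. 10.] [ 505. -275.   14.]
yel 71.0 [418. 202.] [10.  9.] [ 572. -295.   14.]
yel 69.5 [436. 190.] [ 8. 11.] [ 597. -338.   14.]
yel 68.5 [416. 213.] [10.  9.] [ 545. -292.   14.]
pur 70.0 [300. 130.] [ 9. 10.] [746. -28.  14.]
pur 69.0 [328. 143.] [10.  9.] [714. -94.  14.]
red 421.5 [334. 109.] [43. 11.] [ 796. -111.   14.]
red 306.5 [413. 297.] [37. 24.] [ 354. -276.   14.]
red 286.5 [253. 119.] [35. 22.] [776.  82.  14.]
red 81.5 [259. 218.] [ 5. 18.] [544.  72.  14.]
in tray 101.0 [410. 230.] [11. 12.] [ 505. -275.   14.]
in tray 197.0 [418. 207.] [22. 13.] [ 559. -295.   14.]
in tray 99.5 [436. 190.] [10. 13.] [ 597. -338.   14.]
in tray 181.0 [395. 190.] [10. 20.] [ 600. -245.   14.]
in tray 651.5 [417. 202.] [94. 84.] [ 571. -294.   14.]
changed (280, 247, 11, 11)
changed (404, 225, 15, 12)
changed (277, 221, 9, 10)
changed (275, 204, 10, 11)
changed (309, 199, 4, 3)
changed (411, 196, 15, 23)
changed (430, 185, 15, 11)
changed (385, 185, 28, 12)
changed (152, 183, 3, 4)
changed (147, 182, 3, 6)
changed (158, 181, 4, 7)
changed (164, 179, 4, 8)
changed (300, 150, 10, 10)
before (13, 15, 36, 52)
after (12, 16, 32, 51)
```

```bash
python3 -c "
from bench import manip
print(manip.job_done())"
```

```text
the job is handed in; nothing more can be done
None
```

The job is handed in: in the last camera pictures the collar and all four brass blanks I could find are in the tray, the dish is upright on its cork pad, the pot is mouth down on the green pad, and nothing else appears to have moved.

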